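# Load the bench centrifuge in balance

### The arm

A 6-joint arm with a two-finger parallel gripper is mounted at the origin on a cart in front of the work surface, level with it; the furniture and walls round the work are solid. World frame = base frame: x ahead of the robot, y to its left, z up, the work surface at z = 0. Lengths are in m, angles in rad, forces in N, time in s.
With the tool pointing down it reaches from about 0.375 to 0.9 m from the base axis. Payload 3.1 kg.
Tool frame: the origin (TCP) lies on the centre line of the jaws, within the pads' length; the fingertips stand 14 mm ahead of it and the grasp point (between the pads) lies 5 mm behind it; z points along the fingers, y is the line along which they close (so a half turn about z gives the same grasp; the last joint's range is limited). The gripper opens to 87 mm and grips with 3 to 60 N. Pads are 19 mm wide; open, the fingers measure 117 mm over their backs; the gripper's body (75 mm by 190 mm) begins 51 mm behind the grasp point.
Start: joints at [-1.28, 0.527, 1.433, -0, 1.181, -0.178], TCP at [0.282, -0.558, 0.237] pointing down, gripper open.
Joint ranges: [-3.08, 3.08], [-0.75, 2.2], [0.22, 2.44], [-1.43, 4.57], [0, 2.65], [-2.85, 2.85]. Speed limits (rad/s): [2.79, 2.79, 3.14, 3.14, 3.14, 3.14].

### API

Orientations are given as a unit quaternion [x, y, z, w].
In Python, from rig import robot gives the robot as it stands.
- The arm moves only by the tool move_arm, never from a script. Its argument "commands" is a list of rows, each an object with "hand": the finger opening in cm, from 0 to 8.7; "travel": the shift along the tool's x, y, z in cm, a list of three; "twist": the turn, a rotation vector about the tool's x, y, z in degrees, a list of three. In form: [{"hand": hand, "travel": [dx, dy, dz], "twist": [wx, wy, wz]}, ...]. A call has 1 to 5 rows; each row shifts and turns the commanded pose from where the row before left it, along the tool's axes as they then stand; what a row does not reach is not made up. A row lasts 1/12 s, in which the tool goes at most 41.7 mm and 7.16 degrees, less where a joint would pass 70% of its speed; a pose out of reach is approached as far as the arm can. A call is refused whole if a number of a shift passes 4.17 or a number of a turn 7.16, either way. A call with a gripper value outside its range is refused whole. The fingers move at their own pace and stop on an object; "force" is the grip in N (left out, the last holds). Time passes only in rows, so rows that do not move let the fingers close. It gives the time, the measured TCP pose, the force, the opening and the grip force at its end, in the units of the state.
- robot.get_obs(): the state, without advancing time (a new reading comes with each control period).
- robot.camera(name): name is "scene" or "top" or "wrist"; returns a dict with "frame" (400x640x3 uint8, red, green, blue), "fov_y" (degrees; the focal length in pixels is half the picture's height over the tangent of half this angle, whatever the lens; pixels are square), "cx", "cy" (the principal point, pixels), "extrinsics" (4x4, takes a point from camera to world coordinates); the wrist camera has in their place "T_tool_cam" (4x4, takes a point from camera to tool coordinates, whose origin is the TCP and whose axes are the flange's). Camera axes: x right, y down, z forward; pixel columns grow to the right and rows downward; lengths in m; the calibration is good to about 2 mm. The wrist camera is an equidistant fisheye: a pixel r from the principal point sees the ray r / f radians off the axis. A picture is of the moment at which its call begins: read the wrist's pose just before it. There is no depth.
- robot.hand_in(): hands the job in; it is judged then, once.
The state is a dict: "time": time; "q": joint angles; "joint_velocities": joint speeds; "joint_torque": joint torques, N m; "position": TCP position; "tool_rot": TCP orientation; "ft_force": force on the tool from outside, world axes, zero at the start; "moment": the same for the moment, N m; "grip_width": finger opening in m; "grip_force": force on a finger pad.
Only numpy, scipy, OpenCV 4.12 (cv2) and the standard library are available. Lean on these libraries where they do the work, as an engineer would, in place of code of your own. Each camera call takes 0.05 s, during which the arm holds its last target. There are 200 camera calls.

### The job

Load the open bench centrifuge so that it is balanced: stand the two tall capped tubes in two buckets opposite each other and the two short ones in the other two, each upright and fully down on the floor of its bucket, lowered in rather than dropped. The open lid leans over the back of the bowl, so turn the rotor by the black bar knob on its hub to bring the back buckets round to where you can load them. The slim tube has no partner to balance it: leave it standing where it is.

Things in the scene. Friction and masses are not known exactly. Their poses are not given: they have to be found in the camera images.
- tall_1: Tall self-standing centrifuge tube: frosted white plastic body 29 mm in diameter with a flat foot, knurled screw cap 35 mm in diameter and 16 mm high on top, 116 mm high over all. Stands upright on the worktop at the start; loose. Origin at the centre of its underside, z up along the tube. Grip it by the cap from above. One of the two tall tubes (identical).
- tall_2: Tall self-standing centrifuge tube: frosted white plastic body 29 mm in diameter with a flat foot, knurled screw cap 35 mm in diameter and 16 mm high on top, 116 mm high over all. Stands upright on the worktop at the start; loose. Origin at the centre of its underside, z up along the tube. Grip it by the cap from above. The other tall tube.
- short_1: Short self-standing centrifuge tube: frosted white plastic body 29 mm in diameter with a flat foot, knurled screw cap 35 mm in diameter and 16 mm high on top, 78 mm high over all. Stands upright on the worktop at the start; loose. Origin at the centre of its underside, z up along the tube. Grip it by the cap from above. One of the two short tubes (identical; as wide as the tall ones).
- short_2: Short self-standing centrifuge tube: frosted white plastic body 29 mm in diameter with a flat foot, knurled screw cap 35 mm in diameter and 16 mm high on top, 78 mm high over all. Stands upright on the worktop at the start; loose. Origin at the centre of its underside, z up along the tube. Grip it by the cap from above. The other short tube.
- slim: Slim self-standing tube with no partner: body 17 mm in diameter, cap 22 mm in diameter, 105 mm high. It stands on the worktop among the others and stays there. Origin at the centre of its underside, z up.
- bucket_a: One of four equal round buckets fixed to the centrifuge rotor, open on top: inside 35 mm in diameter, flared over the upper 13 mm to 50 mm at the lip; floor 6 mm thick, 52 mm high. Origin: centre of its underside, 46 mm above the worktop; z up. Its centre is 85 mm from the vertical rotor axis. a, b, c, d follow 90 degrees apart counter-clockwise from above; a faces c across the hub, b faces d.
- bucket_b: Bucket like bucket_a (same sizes, origin and axes); facing it across the hub is bucket_d. The rotor axis is midway between bucket_a and bucket_c. On it stands the hub with a black bar knob, 52 mm long, 16 mm wide, from 123 to 165 mm above the worktop; the bar lies along the line from bucket_a to bucket_c. Pinch it across its width from above, well above the tubes, and twist to turn the rotor.
- bucket_c: Bucket like bucket_a (same sizes, origin and axes); facing it across the hub is bucket_a. The bowl round the rotor is 248 mm across inside and centred on the rotor axis; its rim, the flat top of the housing, is 130 mm above the worktop. The housing is 300 mm wide; it reaches 160 mm behind the rotor axis and, with its console, 200 mm in front of it.
- bucket_d: Bucket like bucket_a (same sizes, origin and axes); facing it across the hub is bucket_b. The open lid (fixed) rises from the back edge of the housing to 450 mm above the worktop and leans forward: at the rim it is 150 mm behind the rotor axis, at its top about 90 mm. A gripper has no room over a bucket more than about 15 mm behind the axis (seen from the robot); at the sides and in front it has.
- rotor (a joint): Angle of the rotor, rad, positive counter-clockwise from above. At 0 bucket_a is straight behind the axis (along the centrifuge's own x; it may stand turned by up to 0.12 rad). Starts between -0.75 and 0.75, range -6.3 to 6.3. It turns with light friction (0.05 N m), stays where it is left, and carries the buckets with it.

How it is judged:
At the end, for the whole second after the job is handed in: Tall tubes in two opposite buckets, short ones in the other two: each within 12 mm of the bucket axis, foot less than 5 mm above the bucket floor, tilt under 0.2 rad; tubes and rotor at rest (20 mm/s, 0.05 rad/s); slim tube upright within 30 mm of its start (((horizontal distance between tall_1 and bucket_a below 0.012 m and horizontal distance between tall_2 and bucket_c below 0.012 m and horizontal distance between short_1 and bucket_b below 0.012 m and horizontal distance between short_2 and bucket_d below 0.012 m) or (horizontal distance between tall_1 and bucket_a below 0.012 m and horizontal distance between tall_2 and bucket_c below 0.012 m and horizontal distance between short_1 and bucket_d below 0.012 m and horizontal distance between short_2 and bucket_b below 0.012 m) or (horizontal distance between tall_1 and bucket_c below 0.012 m and horizontal distance between tall_2 and bucket_a below 0.012 m and horizontal distance between short_1 and bucket_b below 0.012 m and horizontal distance between short_2 and bucket_d below 0.012 m) or (horizontal distance between tall_1 and bucket_c below 0.012 m and horizontal distance between tall_2 and bucket_a below 0.012 m and horizontal distance between short_1 and bucket_d below 0.012 m and horizontal distance between short_2 and bucket_b below 0.012 m) or (horizontal distance between tall_1 and bucket_b below 0.012 m and horizontal distance between tall_2 and bucket_d below 0.012 m and horizontal distance between short_1 and bucket_a below 0.012 m and horizontal distance between short_2 and bucket_c below 0.012 m) or (horizontal distance between tall_1 and bucket_b below 0.012 m and horizontal distance between tall_2 and bucket_d below 0.012 m and horizontal distance between short_1 and bucket_c below 0.012 m and horizontal distance between short_2 and bucket_a below 0.012 m) or (horizontal distance between tall_1 and bucket_d below 0.012 m and horizontal distance between tall_2 and bucket_b below 0.012 m and horizontal distance between short_1 and bucket_a below 0.012 m and horizontal distance between short_2 and bucket_c below 0.012 m) or (horizontal distance between tall_1 and bucket_d below 0.012 m and horizontal distance between tall_2 and bucket_b below 0.012 m and horizontal distance between short_1 and bucket_c below 0.012 m and horizontal distance between short_2 and bucket_a below 0.012 m)) and height (world z) of tall_1 between 0.047 and 0.057 m and angle between each of tall_1, tall_2, short_1, short_2, slim's own z axis and vertical below 0.2 rad and height (world z) of tall_2 between 0.047 and 0.057 m and height (world z) of short_1 between 0.047 and 0.057 m and height (world z) of short_2 between 0.047 and 0.057 m and linear speed of each of tall_1, tall_2, short_1, short_2 below 0.02 m/s and velocity of joint rotor between -0.05 and 0.05 rad/s and distance of slim from where it was at the start of the episode below 0.03 m); the robot touches nothing.
It fails at once if a tube is dropped (falls free of the fingers faster than 0.8 m/s, about 33 mm) ((linear speed of tall_1 above 0.8 m/s and contact force between the fingers and tall_1 below 0.05 N) or (linear speed of tall_2 above 0.8 m/s and contact force between the fingers and tall_2 below 0.05 N) or (linear speed of short_1 above 0.8 m/s and contact force between the fingers and short_1 below 0.05 N) or (linear speed of short_2 above 0.8 m/s and contact force between the fingers and short_2 below 0.05 N)).
It fails at once if the slim tube is knocked over (angle between slim's own z axis and vertical above 0.6 rad).
It also fails if it takes over 144 s, if anything falls off the work surface, if the arm or the gripper's body presses on something with over 40 N, if the wrist force passes 120 N, or if a joint passes its speed limit or range.

## Working session

There is one attempt and no reset: what is moved stays moved. The work goes in short steps, Python scripts to look and compute and a tool call to move; the robot and the scene stay as the last step left them, time stands still between calls to the robot, and variables do not carry over. Pictures are saved under pics/ and viewed, at most 14 in all, crops included, and the job is handed in when it is done.

Besides the shell and the picture viewer there is one more tool, called as name([rows], argument=value, ...), one row to a line, values as JSON. move_arm: Moves the arm, as the interface text tells. Its arguments: {"type":"object","properties":{"commands":{"type":"array"},"force":{"type":"number"}},"required":["commands"]}

```bash
mkdir -p pics; ls
cat > h.py <<'E'
import numpy as np,cv2
from rig import robot
from scipy.spatial.transform import Rotation as R
np.set_printoptions(precision=4,suppress=True)
def save(n,fn):
    o=robot.get_obs(); c=robot.camera(n); cv2.imwrite(fn,c["frame"][:,:,::-1]); 
    import pickle; d=dict(c); d['o']=o; d['n']=n; pickle.dump(d,open(fn+'.pkl','wb')); return d
def load(fn):
    import pickle; return pickle.load(open(fn+'.pkl','rb'))
def ray(c,u,v):
    f=200/np.tan(np.radians(c['fov_y']/2)); x=(u-c['cx'])/f; y=(v-c['cy'])/f
    if c['n']=='wrist':
        r=np.hypot(x,y); s=np.sin(r)/max(r,1e-9); d=np.array([x*s,y*s,np.cos(r)])
        T=np.eye(4); T[:3,:3]=R.from_quat(c['o']['tool_rot']).as_matrix(); T[:3,3]=c['o']['position']; T=T@np.array(c['T_tool_cam'])
    else:
        d=np.array([x,y,1.]); T=np.array(c['extrinsics'])
    d=T[:3,:3]@d; return T[:3,3],d/np.linalg.norm(d)
def atz(c,u,v,z):
    o,d=ray(c,u,v); return o+d*(z-o[2])/d[2]
def tri(*obs):
    A=np.zeros((3,3));b=np.zeros(3);L=[]
    for c,u,v in obs:
        o,d=ray(c,u,v);P=np.eye(3)-np.outer(d,d);A+=P;b+=P@o;L.append((o,P))
    p=np.linalg.solve(A,b); return p,[np.linalg.norm(P@(p-o)) for o,P in L]
def proj(c,p):
    f=200/np.tan(np.radians(c['fov_y']/2))
    if c['n']=='wrist':
        T=np.eye(4); T[:3,:3]=R.from_quat(c['o']['tool_rot']).as_matrix(); T[:3,3]=c['o']['position']; T=T@np.array(c['T_tool_cam'])
    else: T=np.array(c['extrinsics'])
    q=np.linalg.inv(T)@np.append(p,1); q=q[:3]
    if c['n']=='wrist':
        r=np.hypot(q[0],q[1]);t=np.arctan2(r,q[2]); return np.array([c['cx']+f*t*q[0]/r,c['cy']+f*t*q[1]/r])
    return np.array([c['cx']+f*q[0]/q[2],c['cy']+f*q[1]/q[2]])
E
python3 - <<'E'
from h import *
for n in("top","scene","wrist"):
    c=save(n,f"pics/{n}0.png"); print(n,c['fov_y'],c['cx'],c['cy']); print(c.get('extrinsics',c.get('T_tool_cam')))
print(robot.get_obs())
E
```

```text
pics
top 51.49910196054123 319.1771609960845 201.255261720152
[[-0.0028 -0.9886  0.1506  0.4286]
 [-1.      0.0021 -0.0046 -0.025 ]
 [ 0.0043 -0.1506 -0.9886  1.0894]
 [ 0.      0.      0.      1.    ]]
scene 52.54163348036466 322.08430093635917 199.32788304702072
[[ 0.9132  0.2537 -0.319   0.9388]
 [ 0.4076 -0.5664  0.7163 -0.8448]
 [ 0.001  -0.7841 -0.6206  0.7871]
 [ 0.      0.      0.      1.    ]]
wrist 65.70646984690485 316.13304966867275 199.54969217630787
[[ 0.0004 -0.9591 -0.2829  0.0789]
 [ 1.      0.0006 -0.0006 -0.001 ]
 [ 0.0007 -0.2829  0.9591 -0.1478]
 [ 0.      0.      0.      1.    ]]
{'time': 0.15, 'q': array([-1.2805,  0.5282,  1.4336, -0.    ,  1.1814, -0.1785]), 'joint_velocities': array([ 0.0008, -0.0026, -0.0032, -0.    ,  0.0009, -0.0015]), 'joint_torque': array([  0.0004, -44.0432, -17.6842,   0.0634,   0.0552,  -0.0001]), 'position': array([ 0.2823, -0.557 ,  0.2358]), 'tool_rot': array([ 0.9727,  0.2323, -0.0001, -0.0008]), 'ft_force': array([-0.0475, -0.0082,  0.4648]), 'moment': array([ 0.0361, -0.0033, -0.0138]), 'grip_force': 0.0, 'grip_width': 0.08652821816695695}
```

View pics/top0.png

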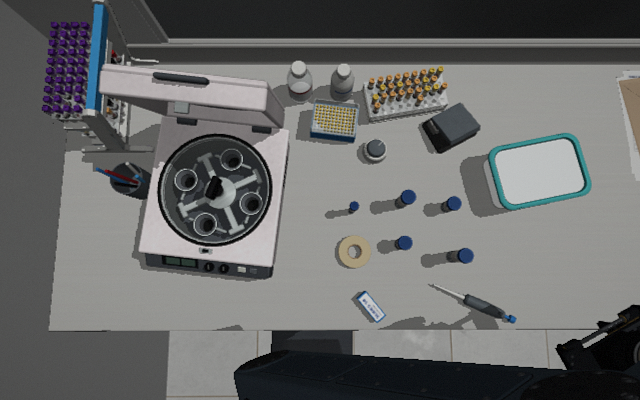

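View pics/scene0.png

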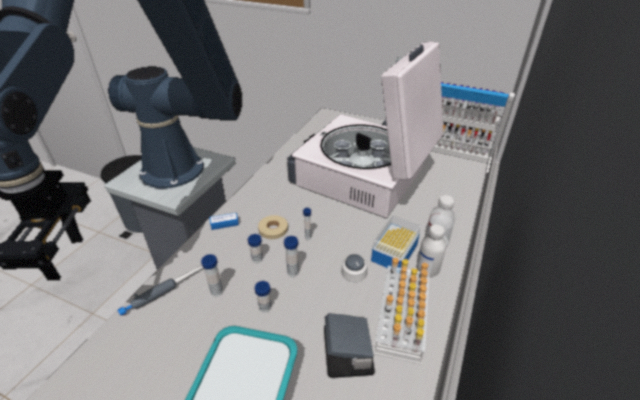

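The top view shows the slim tube at (354,207), tall tubes at (407,198) and (465,256), and short ones at (453,204) and (404,243). The rotor hub is near (216,187). The scene view shows the same tubes, with the slim one at (307,211). I'll enlarge crops of both.

Run:
```python
from h import *
def crop(fn,x,y,w,h,k): 
    im=cv2.imread(fn)[y:y+h,x:x+w]; return cv2.resize(im,None,fx=k,fy=k,interpolation=cv2.INTER_CUBIC)
a=crop('pics/top0.png',335,180,150,90,5)   # 750x450
cv2.imwrite('pics/c1.png',a)
b=crop('pics/top0.png',150,125,130,130,4) ; 
cv2.imwrite('pics/c2.png',b)
# blue caps centroids
for n in('top0','scene0'):
    im=cv2.imread(f'pics/{n}.png'); hsv=cv2.cvtColor(im,cv2.COLOR_BGR2HSV)
    m=cv2.inRange(hsv,(105,110,30),(128,255,200)); k,_,st,ce=cv2.connectedComponentsWithStats(m)
    print(n,[(s.tolist(),c.round(1).tolist()) for s,c in zip(st[1:],ce[1:]) if s[4]>25])
```

```text
top0 [([311, 132, 43, 10, 163], [332.6, 137.0]), ([96, 167, 32, 17, 81], [111.3, 175.9]), ([401, 190, 15, 14, 161], [407.9, 196.5]), ([447, 197, 14, 13, 147], [453.7, 202.9]), ([350, 202, 9, 8, 59], [353.7, 205.6]), ([398, 236, 14, 14, 154], [404.4, 242.3]), ([457, 248, 16, 15, 173], [465.2, 255.2]), ([357, 291, 10, 9, 27], [361.0, 294.8]), ([505, 315, 11, 8, 57], [510.4, 318.3])]
scene0 [([304, 209, 6, 7, 35], [306.7, 211.6]), ([211, 218, 27, 11, 150], [224.0, 223.8]), ([249, 235, 12, 11, 113], [254.3, 240.0]), ([285, 237, 13, 12, 129], [290.6, 242.4]), ([406, 240, 11, 18, 49], [411.3, 249.8]), ([372, 250, 20, 17, 203], [380.9, 258.5]), ([202, 255, 14, 14, 159], [208.8, 261.3]), ([255, 282, 15, 14, 164], [262.1, 288.2]), ([118, 305, 14, 10, 49], [124.5, 309.4])]
```

View pics/c1.png

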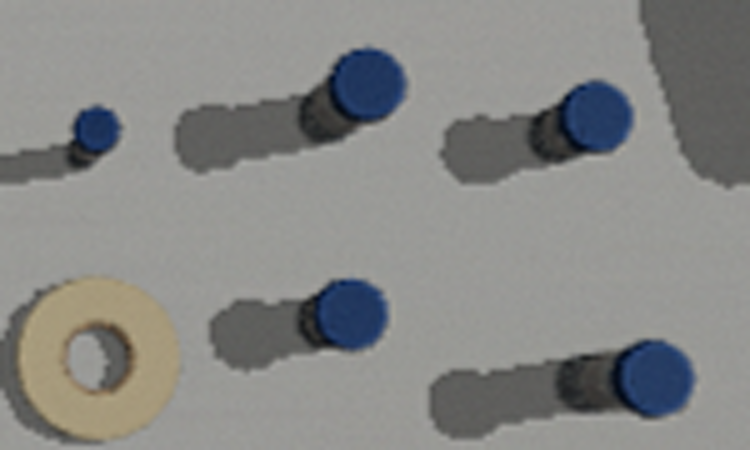

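View pics/c2.png

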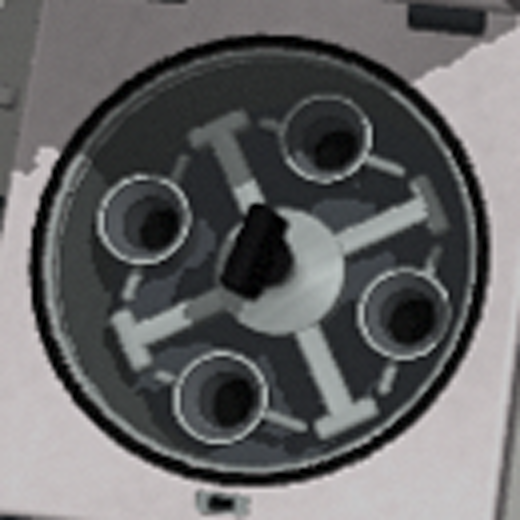

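The crops show cap tops, in crop pixels, at (368,85), (596,117), (351,315), (654,379) and slim (97,130). The bucket lips are centred at (326,138), (146,219), (404,313) and (220,398), and the bar lies along the line between (326,138) and (220,398), so those are a and c.

Run:
```python
from h import *
t=load('pics/top0.png');s=load('pics/scene0.png')
cap={'tA':(368,85,.116,(290.6,241)),'sB':(596,117,.078,(262.1,286.5)),'sC':(351,315,.078,(254.3,238.7)),'tD':(654,379,.116,(208.8,260)),'slim':(97,130,.105,(306.7,211))}
for k,(x,y,z,q) in cap.items():
    u,v=(x+.5)/5-.5+335,(y+.5)/5-.5+180
    p=atz(t,u,v,z); print(k,p, 'tri',*tri((t,u,v),(s,*q)), np.hypot(*p[:2]))
B=[]
for x,y in((326,138),(146,219),(220,398),(404,313)):
    u,v=(x+.5)/4-.5+150,(y+.5)/4-.5+125; B.append(atz(t,u,v,.098))
B=np.array(B);c=B.mean(0);print(B,c,np.linalg.norm(B-c,axis=1),np.degrees(np.arctan2(*(B-c)[:,[1,0]].T)))
im=cv2.imread('pics/scene0.png')
cv2.imwrite('pics/c3.png',np.hstack([cv2.resize(im[195:310,190:320],None,fx=4,fy=4,interpolation=2)[:, :],]))
```

```text
tA [ 0.5876 -0.2416  0.116 ] tri [ 0.5884 -0.2423  0.1123] [np.float64(0.0002648993050742966), np.float64(0.00026489930507439703)] 0.6353212537563594
sB [ 0.5776 -0.3622  0.078 ] tri [ 0.5781 -0.3631  0.0749] [np.float64(0.00016755346442361876), np.float64(0.00016755346442363716)] 0.6817156283038175
sC [ 0.4805 -0.2378  0.078 ] tri [ 0.481  -0.2383  0.0741] [np.float64(0.00043305537896766173), np.float64(0.0004330553789676724)] 0.5360612185197174
tD [ 0.4484 -0.3702  0.116 ] tri [ 0.4485 -0.3716  0.1121] [np.float64(3.512645576043768e-05), np.float64(3.512645576038519e-05)] 0.5814614218255987
slim [ 0.5678 -0.1131  0.105 ] tri [ 0.5686 -0.1135  0.0998] [np.float64(0.00010132033729366487), np.float64(0.0001013203372937832)] 0.5789649246110888
[[0.6847 0.1862 0.098 ]
 [0.6342 0.2941 0.098 ]
 [0.5248 0.2449 0.098 ]
 [0.576  0.1359 0.098 ]] [0.6049 0.2153 0.098 ] [0.0849 0.0841 0.0854 0.0845] [ -20.0669   69.6273  159.706  -110.0156]
```

```bash
cat > go.py <<'E'
import sys
from h import *
# usage: go.py xang  x,y,z [x,y,z ...] : tool-frame deltas (cm) leg by leg from the measured pose, after turning to xang
o=robot.get_obs(); M=R.from_quat(o['tool_rot']); xa=float(sys.argv[1])
T=R.from_euler('z',xa,degrees=True)*R.from_euler('x',180,degrees=True)
print('t',round(o['time'],2),'pos',o['position'],'q',o['q'],'w',round(o['grip_width'],4),'f',o['grip_force'],'ft',o['ft_force'])
tw=np.degrees((M.inv()*T).as_rotvec()); print('twist',tw.round(2),'rows',abs(tw).max()/7.16)
p=o['position']
for a in sys.argv[2:]:
    g=np.array(eval(a)); d=T.inv().apply(g-p)*100; n=int(np.ceil(np.abs(d).max()/4.1)); print(a,d.round(2),'n',n,'per',(d/n).round(2)); p=g
E
python3 go.py -20 .4805,-.238,.2 .4805,-.238,.069
```

```text
t 0.15 pos [ 0.2823 -0.557   0.2358] q [-1.2805  0.5282  1.4336 -0.      1.1814 -0.1785] w 0.0865 f 0.0 ft [-0.0475 -0.0082  0.4648]
twist [-0.09  0.02 46.86] rows 6.544961268548301
.4805,-.238,.2 [  7.72 -36.76   3.58] n 9 per [ 0.86 -4.08  0.4 ]
.4805,-.238,.069 [ 0.  -0.  13.1] n 4 per [ 0.   -0.    3.28]
```

move_arm([
  {"hand": 7,"travel": [0,0,0],"twist": [0,0,6.7]},
  {"hand": 7,"travel": [0,0,0],"twist": [0,0,6.7]},
  {"hand": 7,"travel": [0,0,0],"twist": [0,0,6.7]},
  {"hand": 7,"travel": [0,0,0],"twist": [0,0,6.7]},
  {"hand": 7,"travel": [0,0,0],"twist": [0,0,6.7]},
], force=30)

```text
time: 0.57
position: [0.2823, -0.5572, 0.2361]
tool_rot: [0.998, -0.061, -0.0, -0.0]
ft_force: [0.1, -0.2, -0.3]
grip_width: 0.0706
grip_force: 0.0
```

move_arm([
  {"hand": 7,"travel": [0,0,0],"twist": [0,0,6.7]},
  {"hand": 7,"travel": [0,0,0],"twist": [0,0,6.7]},
  {"hand": 7,"travel": [0.77,-3.68,0.36],"twist": [0,0,0]},
  {"hand": 7,"travel": [0.77,-3.68,0.36],"twist": [0,0,0]},
  {"hand": 7,"travel": [0.77,-3.68,0.36],"twist": [0,0,0]},
])

```text
time: 0.98
position: [0.3419, -0.4608, 0.2252]
tool_rot: [0.985, -0.175, -0.0, -0.0]
ft_force: [0.5, -0.4, 0.4]
grip_width: 0.07
grip_force: 0.0
```

move_arm([
  {"hand": 7,"travel": [0.77,-3.68,0.36],"twist": [0,0,0]},
  {"hand": 7,"travel": [0.77,-3.68,0.36],"twist": [0,0,0]},
  {"hand": 7,"travel": [0.77,-3.68,0.36],"twist": [0,0,0]},
  {"hand": 7,"travel": [0.77,-3.68,0.36],"twist": [0,0,0]},
  {"hand": 7,"travel": [0.77,-3.68,0.36],"twist": [0,0,0]},
])

```text
time: 1.4
position: [0.4417, -0.3003, 0.2075]
tool_rot: [0.985, -0.174, -0.0, -0.0]
ft_force: [0.6, -0.1, -0.3]
grip_width: 0.07
grip_force: 0.0
```

move_arm([
  {"hand": 7,"travel": [0.77,-3.68,0.36],"twist": [0,0,0]},
  {"hand": 7,"travel": [0.77,-3.68,0.36],"twist": [0,0,0]},
  {"hand": 7,"travel": [0,0,0],"twist": [0,0,0]},
  {"hand": 7,"travel": [0,0,0],"twist": [0,0,0]},
])

```text
time: 1.73
position: [0.4813, -0.2361, 0.2001]
tool_rot: [0.985, -0.172, -0.001, -0.0]
ft_force: [-1.0, -0.3, 0.6]
grip_width: 0.0702
grip_force: 0.0
```

```bash
python3 go.py -20 .4805,-.238,.2 .4805,-.238,.069; python3 -c "
from h import *
c=save('wrist','pics/w1.png'); print(proj(c,[.4805,-.238,.078]),proj(c,[.4805,-.238,0]),proj(c,[.5876,-.2416,.116]))"
```

```text
t 1.73 pos [ 0.4813 -0.2361  0.2001] q [-0.6644  0.4576  1.6933 -0.0002  0.9919  1.2518] w 0.0702 f 0.0 ft [-1.0347 -0.3007  0.6106]
twist [-0.01  0.07  0.22] rows 0.03027597352316783
.4805,-.238,.2 [-0.01  0.21  0.01] n 1 per [-0.01  0.21  0.01]
.4805,-.238,.069 [ 0.  -0.  13.1] n 4 per [ 0.   -0.    3.28]
[320.3483 197.4352] [319.5365 178.5726] [276.7486  78.9989]
```

View pics/w1.png

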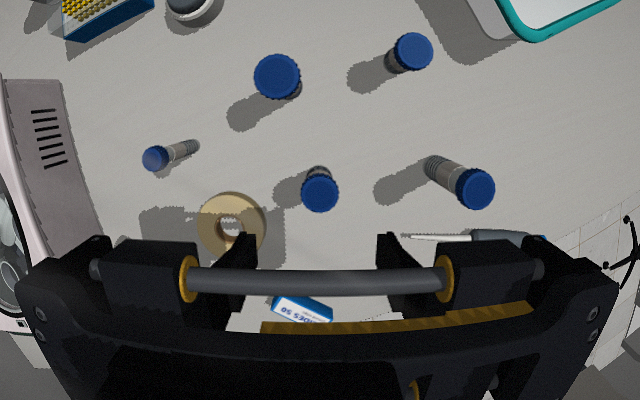

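The wrist view shows short C's cap at about (320,191), tall A's at (277,74), short B's at (414,50), tall D's at (475,188) and the slim tube's at (155,158). I'll triangulate these against the top view.

Run:
```python
from h import *
t=load('pics/top0.png');w=load('pics/w1.png');s=load('pics/scene0.png')
im=cv2.imread('pics/w1.png'); m=cv2.inRange(cv2.cvtColor(im,cv2.COLOR_BGR2HSV),(105,110,30),(128,255,255)); k,_,st,ce=cv2.connectedComponentsWithStats(m)
C=[c for s_,c in zip(st[1:],ce[1:]) if 100<s_[4]<3000 and c[1]<230]; print(np.array(C))
cap={'tA':(368,85,.116,(290.6,241)),'sB':(596,117,.078,(262.1,286.5)),'sC':(351,315,.078,(254.3,238.7)),'tD':(654,379,.116,(208.8,260)),'slim':(97,130,.105,(306.7,211))}
for k,(x,y,z,q) in cap.items():
    u,v=(x+.5)/5-.5+335,(y+.5)/5-.5+180; p=atz(t,u,v,z)
    e=proj(w,p); c=min(C,key=lambda c:np.hypot(*(c-e)))
    print(k,e,c,'wrist at z',atz(w,*c,z),'top',p,'tri',*tri((t,u,v),(w,*c)))
```

```text
[[118.2949  14.9359]
 [ 95.0492  28.1803]
 [ 78.2642  36.2736]
 [413.2047  50.9877]
 [276.6303  76.3533]
 [157.1034 153.6552]
 [474.9396 188.6749]
 [319.0654 192.5867]]
tA [276.7015  79.01  ] [276.6303  76.3533] wrist at z [ 0.5895 -0.2422  0.116 ] top [ 0.5876 -0.2416  0.116 ] tri [ 0.5889 -0.2421  0.1137] [np.float64(0.0009318644646511169), np.float64(0.0009318644646509492)]
sB [415.6407  52.6548] [413.2047  50.9877] wrist at z [ 0.5796 -0.3605  0.078 ] top [ 0.5776 -0.3622  0.078 ] tri [ 0.5832 -0.375   0.0391] [np.float64(0.00018488470618030291), np.float64(0.00018488470618041724)]
sC [320.1061 197.57  ] [319.0654 192.5867] wrist at z [ 0.4852 -0.2384  0.078 ] top [ 0.4805 -0.2378  0.078 ] tri [ 0.4818 -0.2386  0.0689] [np.float64(0.0013694688751310715), np.float64(0.0013694688751309041)]
tD [478.6127 193.7849] [474.9396 188.6749] wrist at z [ 0.4541 -0.3675  0.116 ] top [ 0.4484 -0.3702  0.116 ] tri [ 0.4485 -0.3741  0.1031] [np.float64(0.0006304100261344515), np.float64(0.0006304100261345641)]
slim [152.3638 162.3163] [157.1034 153.6552] wrist at z [ 0.5728 -0.1211  0.105 ] top [ 0.5678 -0.1131  0.105 ] tri [ 0.5717 -0.1141  0.0922] [np.float64(0.002063635453303708), np.float64(0.002063635453304051)]
```

move_arm([
  {"hand": 7,"travel": [0.13,0.16,3.3],"twist": [0,0,0]},
  {"hand": 7,"travel": [0,0,3.3],"twist": [0,0,0]},
  {"hand": 7,"travel": [0,0,3.3],"twist": [0,0,0]},
  {"hand": 7,"travel": [0,0,3.2],"twist": [0,0,0]},
  {"hand": 7,"travel": [0,0,0],"twist": [0,0,0]},
])

```text
time: 2.2
position: [0.4775, -0.2395, 0.0643]
tool_rot: [0.984, -0.175, -0.005, -0.003]
ft_force: [0.1, 0.4, -0.3]
grip_width: 0.0703
grip_force: 0.0
```

move_arm([
  {"hand": 2.5,"travel": [0,0,0],"twist": [0,0,0]},
  {"hand": 2.5,"travel": [0,0,0],"twist": [0,0,0]},
  {"hand": 2.5,"travel": [0,0,0],"twist": [0,0,0]},
  {"hand": 2.5,"travel": [0,0,0],"twist": [0,0,0]},
  {"hand": 2.5,"travel": [0,0,0],"twist": [0,0,0]},
])

```text
time: 2.62
position: [0.4824, -0.2409, 0.0714]
tool_rot: [0.985, -0.174, 0.002, 0.001]
ft_force: [-0.2, 0.0, -0.3]
grip_width: 0.0444
grip_force: 0.0
```

```bash
python3 go.py -20 .482,-.238,.26 .5248,.2449,.26 .5248,.2449,.123
```

```text
t 2.62 pos [ 0.4824 -0.2409  0.0714] q [-0.6705  0.6656  1.7802 -0.      0.692   1.2501] w 0.0444 f 0.0 ft [-0.2434  0.0396 -0.2819]
twist [ 0.07 -0.2  -0.04] rows 0.02855170398154665
.482,-.238,.26 [ -0.14  -0.26 -18.86] n 5 per [-0.03 -0.05 -3.77]
.5248,.2449,.26 [-12.49 -46.84  -0.  ] n 12 per [-1.04 -3.9  -0.  ]
.5248,.2449,.123 [ 0.  -0.  13.7] n 4 per [ 0.   -0.    3.43]
```

move_arm([
  {"hand": 2.5,"travel": [0,0,0],"twist": [0,0,0]},
  {"hand": 2.5,"travel": [0,0,0],"twist": [0,0,0]},
  {"hand": 2.5,"travel": [0,0,0],"twist": [0,0,0]},
  {"hand": 2.5,"travel": [0,0,0],"twist": [0,0,0]},
  {"hand": 2.5,"travel": [0,0,0],"twist": [0,0,0]},
])

```text
time: 3.03
position: [0.4822, -0.2404, 0.0706]
tool_rot: [0.985, -0.174, 0.001, 0.0]
ft_force: [-0.2, 0.5, 5.3]
grip_width: 0.034
grip_force: 30.0
```

move_arm([
  {"hand": 2.5,"travel": [0,0,0],"twist": [0,0,0]},
  {"hand": 2.5,"travel": [0,0,-1],"twist": [0,0,0]},
  {"hand": 2.5,"travel": [0,0,-2],"twist": [0,0,0]},
  {"hand": 2.5,"travel": [0,0,-2],"twist": [0,0,0]},
  {"hand": 2.5,"travel": [0,0,0],"twist": [0,0,0]},
])

```text
time: 3.45
position: [0.4833, -0.2414, 0.123]
tool_rot: [0.985, -0.174, 0.003, 0.002]
ft_force: [0.2, 0.5, -0.2]
grip_width: 0.0337
grip_force: 30.0
```

```bash
python3 go.py -20 .482,-.24,.26 .5248,.2449,.26 .5248,.2449,.123
```

```text
t 3.45 pos [ 0.4833 -0.2414  0.123 ] q [-0.6701  0.5777  1.752  -0.      0.8053  1.2501] w 0.0337 f 29.99993796693161 ft [ 0.1885  0.5446 -0.2224]
twist [ 0.12 -0.36 -0.02] rows 0.049886785620794405
.482,-.24,.26 [ -0.17  -0.09 -13.7 ] n 4 per [-0.04 -0.02 -3.43]
.5248,.2449,.26 [-12.56 -47.03  -0.  ] n 12 per [-1.05 -3.92 -0.  ]
.5248,.2449,.123 [ 0.  -0.  13.7] n 4 per [ 0.   -0.    3.43]
```

move_arm([
  {"hand": 2.5,"travel": [0,0,-3],"twist": [0,0,0]},
  {"hand": 2.5,"travel": [0,0,-3.7],"twist": [0,0,0]},
  {"hand": 2.5,"travel": [0,0,-3.7],"twist": [0,0,0]},
  {"hand": 2.5,"travel": [-0.4,-1.5,-3.3],"twist": [0,0,0]},
  {"hand": 2.5,"travel": [-0.86,-3.2,0],"twist": [0,0,0]},
])

```text
time: 3.87
position: [0.49, -0.1966, 0.2632]
tool_rot: [0.984, -0.176, 0.007, 0.004]
ft_force: [1.4, 0.1, -1.0]
grip_width: 0.0339
grip_force: 30.0
```

move_arm([
  {"hand": 2.5,"travel": [-0.9,-3.37,0],"twist": [0,0,0]},
  {"hand": 2.5,"travel": [-0.9,-3.37,0],"twist": [0,0,0]},
  {"hand": 2.5,"travel": [-0.9,-3.37,0],"twist": [0,0,0]},
  {"hand": 2.5,"travel": [-0.9,-3.37,0],"twist": [0,0,0]},
  {"hand": 2.5,"travel": [-0.9,-3.37,0],"twist": [0,0,0]},
])

```text
time: 4.28
position: [0.5006, -0.0162, 0.2563]
tool_rot: [0.985, -0.174, -0.0, -0.0]
ft_force: [0.3, 0.5, -0.7]
grip_width: 0.0341
grip_force: 30.0
```

move_arm([
  {"hand": 2.5,"travel": [-0.9,-3.37,0],"twist": [0,0,0]},
  {"hand": 2.5,"travel": [-0.9,-3.37,0],"twist": [0,0,0]},
  {"hand": 2.5,"travel": [-0.9,-3.37,0],"twist": [0,0,0]},
  {"hand": 2.5,"travel": [-0.9,-3.37,0],"twist": [0,0,0]},
  {"hand": 2.5,"travel": [-0.9,-3.37,0],"twist": [0,0,0]},
])

```text
time: 4.7
position: [0.516, 0.1575, 0.2561]
tool_rot: [0.985, -0.174, -0.001, 0.0]
ft_force: [0.1, -0.1, 0.3]
grip_width: 0.0337
grip_force: 30.0
```

move_arm([
  {"hand": 2.5,"travel": [-0.9,-3.37,0],"twist": [0,0,0]},
  {"hand": 2.5,"travel": [-0.9,-3.37,0],"twist": [0,0,0]},
  {"hand": 2.5,"travel": [-0.4,-1.5,0],"twist": [0,0,0]},
  {"hand": 2.5,"travel": [0,0,0],"twist": [0,0,0]},
  {"hand": 2.5,"travel": [0,0,0],"twist": [0,0,0]},
])

```text
time: 5.12
position: [0.5235, 0.2412, 0.2559]
tool_rot: [0.985, -0.173, -0.001, 0.001]
ft_force: [-0.2, -0.6, 0.1]
grip_width: 0.0336
grip_force: 30.0
```

```bash
python3 go.py -20 .5248,.2449,.26 .5248,.2449,.123; python3 -c "
from h import *
save('wrist','pics/w2.png'); save('top','pics/top1.png')"
```

```text
t 5.12 pos [0.5235 0.2412 0.2559] q [ 0.2383  0.4405  1.5339 -0.0008  1.1689  2.1568] w 0.0336 f 29.999790810397826 ft [-0.2377 -0.6156  0.1007]
twist [0.09 0.06 0.1 ] rows 0.01333654600440794
.5248,.2449,.26 [-0.01 -0.39 -0.41] n 1 per [-0.01 -0.39 -0.41]
.5248,.2449,.123 [ 0.  -0.  13.7] n 4 per [ 0.   -0.    3.43]
```

View pics/w2.png

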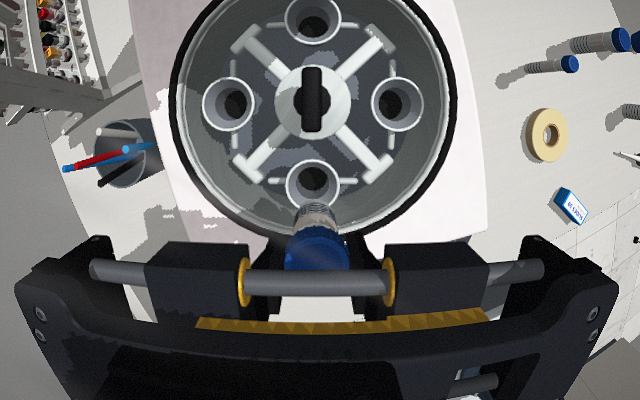

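The wrist view shows the held tube over the near bucket. The lips are at about (229,104), (397,104), (314,186) and (314,17).

Run:
```python
from h import *
w=load('pics/w2.png')
P=np.array([atz(w,u,v,.098) for u,v in((314,18),(229,103.5),(314,186.5),(397,103.5))]);print(P,P.mean(0),np.linalg.norm(P-P.mean(0),axis=1))
```

```text
[[0.6862 0.1861 0.098 ]
 [0.6354 0.2946 0.098 ]
 [0.5258 0.2442 0.098 ]
 [0.5783 0.1376 0.098 ]] [0.6064 0.2156 0.098 ] [0.085  0.0841 0.0856 0.083 ]
```

move_arm([
  {"hand": 2.5,"travel": [0.05,-0.37,1],"twist": [0,0,0]},
  {"hand": 2.5,"travel": [0,0,2.5],"twist": [0,0,0]},
  {"hand": 2.5,"travel": [0,0,2.5],"twist": [0,0,0]},
  {"hand": 2.5,"travel": [0,0,2],"twist": [0,0,0]},
  {"hand": 2.5,"travel": [0,0,0],"twist": [0,0,0]},
])

```text
time: 5.63
position: [0.5229, 0.2419, 0.1719]
tool_rot: [0.985, -0.175, -0.005, 0.002]
ft_force: [-1.0, 0.3, -0.5]
grip_width: 0.0333
grip_force: 30.0
```

move_arm([
  {"hand": 2.5,"travel": [0,0,1],"twist": [0,0,0]},
  {"hand": 2.5,"travel": [0,0,1],"twist": [0,0,0]},
  {"hand": 2.5,"travel": [0,0,1],"twist": [0,0,0]},
  {"hand": 2.5,"travel": [0,0,1],"twist": [0,0,0]},
  {"hand": 2.5,"travel": [0,0,0],"twist": [0,0,0]},
])

```text
time: 6.05
position: [0.5249, 0.2436, 0.1347]
tool_rot: [0.985, -0.174, -0.002, 0.001]
ft_force: [-1.3, 0.4, -0.2]
grip_width: 0.0335
grip_force: 30.0
```

move_arm([
  {"hand": 2.5,"travel": [0,0,0.5],"twist": [0,0,0]},
  {"hand": 2.5,"travel": [0,0,0.3],"twist": [0,0,0]},
  {"hand": 2.5,"travel": [0,0,0],"twist": [0,0,0]},
  {"hand": 2.5,"travel": [0,0,0],"twist": [0,0,0]},
])

```text
time: 6.38
position: [0.5261, 0.2441, 0.1287]
tool_rot: [0.985, -0.174, 0.0, -0.0]
ft_force: [0.5, 0.5, -0.5]
grip_width: 0.0337
grip_force: 30.0
```

```bash
python3 go.py -20 .5255,.2446,.1226
```

```text
t 6.38 pos [0.5261 0.2441 0.1287] q [0.2419 0.611  1.6427 0.     0.8876 2.1623] w 0.0337 f 30.00009621551726 ft [ 0.4691  0.5253 -0.511 ]
twist [-0.01 -0.01 -0.03] rows 0.004495958451163166
.5255,.2446,.1226 [-0.08 -0.02  0.61] n 1 per [-0.08 -0.02  0.61]
```

move_arm([
  {"hand": 2.5,"travel": [0,0,0.4],"twist": [0,0,0]},
  {"hand": 2.5,"travel": [0,0,0.15],"twist": [0,0,0]},
  {"hand": 2.5,"travel": [0,0,0.1],"twist": [0,0,0]},
  {"hand": 2.5,"travel": [0,0,0],"twist": [0,0,0]},
  {"hand": 2.5,"travel": [0,0,0],"twist": [0,0,0]},
])

```text
time: 6.8
position: [0.5263, 0.2441, 0.1226]
tool_rot: [0.985, -0.174, 0.0, -0.0]
ft_force: [-0.7, 0.1, 3.5]
grip_width: 0.0339
grip_force: 30.0
```

move_arm([
  {"hand": 5,"travel": [0,0,0],"twist": [0,0,0]},
  {"hand": 5,"travel": [0,0,0],"twist": [0,0,0]},
  {"hand": 5,"travel": [0,0,0],"twist": [0,0,0]},
  {"hand": 5,"travel": [0,0,-1],"twist": [0,0,0]},
  {"hand": 5,"travel": [0,0,-3],"twist": [0,0,0]},
])

```text
time: 7.22
position: [0.5228, 0.2431, 0.1588]
tool_rot: [0.985, -0.174, -0.005, 0.002]
ft_force: [0.6, -0.4, -0.6]
grip_width: 0.0492
grip_force: 0.0
```

move_arm([
  {"hand": 5,"travel": [0,0,-3],"twist": [0,0,0]},
  {"hand": 5,"travel": [0,0,-4],"twist": [0,0,0]},
  {"hand": 5,"travel": [0,0,-2],"twist": [0,0,0]},
  {"hand": 6,"travel": [0,0,0],"twist": [0,0,0]},
  {"hand": 6,"travel": [0,0,0],"twist": [0,0,0]},
])

```text
time: 7.63
position: [0.5266, 0.2442, 0.254]
tool_rot: [0.985, -0.174, 0.002, -0.001]
ft_force: [-0.1, -0.2, -0.1]
grip_width: 0.0562
grip_force: 0.0
```

```bash
python3 go.py -20 .5885,-.2415,.25 .5885,-.2415,.107
python3 - <<'E'
from h import *
w=save('wrist','pics/w3.png'); 
im=w['frame'][:,:,::-1]; print(proj(w,[.5258,.2444,.130]))
cv2.imwrite('pics/c4.png',cv2.resize(im[0:250,160:480],None,fx=2,fy=2,interpolation=2))
E
```

```text
t 7.63 pos [0.5266 0.2442 0.254 ] q [0.2418 0.4461 1.5299 0.     1.1619 2.1623] w 0.0562 f 0.0 ft [-0.0668 -0.2083 -0.0781]
twist [-0.12 -0.18 -0.04] rows 0.024992016846665403
.5885,-.2415,.25 [22.43 43.53  0.4 ] n 11 per [2.04 3.96 0.04]
.5885,-.2415,.107 [ 0.  -0.  14.3] n 4 per [ 0.   -0.    3.58]
[318.3867 198.183 ]
```

View pics/c4.png

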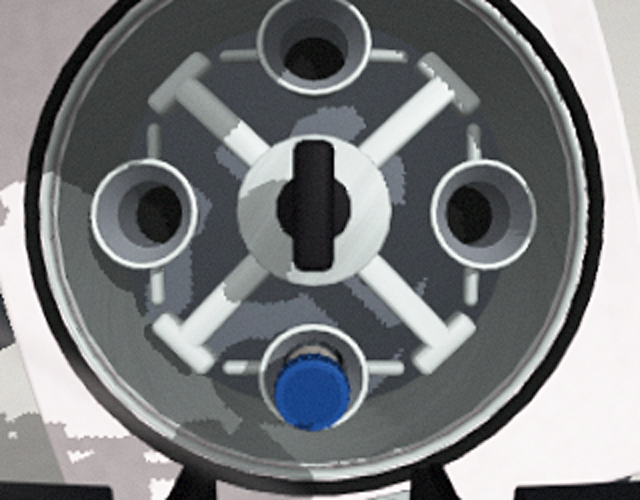

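The short tube is seated in bucket c, with its cap at crop (313,392) and upright. Next is tall A, for bucket d.

move_arm([
  {"hand": 7,"travel": [1.73,3.35,0],"twist": [0,0,0]},
  {"hand": 7,"travel": [1.73,3.35,0],"twist": [0,0,0]},
  {"hand": 7,"travel": [1.73,3.35,0],"twist": [0,0,0]},
  {"hand": 7,"travel": [1.73,3.35,0],"twist": [0,0,0]},
  {"hand": 7,"travel": [1.73,3.35,0],"twist": [0,0,0]},
])

```text
time: 8.1
position: [0.5483, 0.0556, 0.2499]
tool_rot: [0.985, -0.174, -0.002, 0.0]
ft_force: [1.2, 0.1, 0.6]
grip_width: 0.0696
grip_force: 0.0
```

move_arm([
  {"hand": 7,"travel": [1.73,3.35,0],"twist": [0,0,0]},
  {"hand": 7,"travel": [1.73,3.35,0],"twist": [0,0,0]},
  {"hand": 7,"travel": [1.73,3.35,0],"twist": [0,0,0]},
  {"hand": 7,"travel": [1.73,3.35,0],"twist": [0,0,0]},
  {"hand": 7,"travel": [1.73,3.35,0],"twist": [0,0,0]},
])

```text
time: 8.52
position: [0.5723, -0.1313, 0.2497]
tool_rot: [0.985, -0.174, -0.002, -0.001]
ft_force: [0.2, 0.4, -0.2]
grip_width: 0.0702
grip_force: 0.0
```

move_arm([
  {"hand": 7,"travel": [1.73,3.35,0.4],"twist": [0,0,0]},
  {"hand": 7,"travel": [1.73,3.35,0],"twist": [0,0,0]},
  {"hand": 7,"travel": [1.67,3.35,0],"twist": [0,0,0]},
  {"hand": 7,"travel": [0,0,0],"twist": [0,0,0]},
  {"hand": 7,"travel": [0,0,0],"twist": [0,0,0]},
])

```text
time: 8.93
position: [0.5863, -0.2436, 0.2453]
tool_rot: [0.984, -0.176, -0.002, -0.001]
ft_force: [0.1, -0.7, 0.1]
grip_width: 0.0702
grip_force: 0.0
```

```bash
python3 go.py -20 .5885,-.2415,.25 .5885,-.2415,.107
```

```text
t 8.93 pos [ 0.5863 -0.2436  0.2453] q [-0.5697  0.5338  1.3934  0.0002  1.2191  1.3546] w 0.0702 f 0.0 ft [ 0.1453 -0.7444  0.0977]
twist [-0.07  0.26 -0.26] rows 0.03626453775282687
.5885,-.2415,.25 [ 0.13 -0.28 -0.47] n 1 per [ 0.13 -0.28 -0.47]
.5885,-.2415,.107 [ 0.  -0.  14.3] n 4 per [ 0.   -0.    3.58]
```

move_arm([
  {"hand": 7,"travel": [0.1,-0.15,3.5],"twist": [0,0,0]},
  {"hand": 7,"travel": [0,0,3.5],"twist": [0,0,0]},
  {"hand": 7,"travel": [0,0,3.5],"twist": [0,0,0]},
  {"hand": 7,"travel": [0,0,3.1],"twist": [0,0,0]},
  {"hand": 7,"travel": [0,0,0],"twist": [0,0,0]},
])

```text
time: 9.35
position: [0.5834, -0.2357, 0.1043]
tool_rot: [0.985, -0.173, -0.008, -0.004]
ft_force: [0.1, 1.4, -0.4]
grip_width: 0.0701
grip_force: 0.0
```

move_arm([
  {"hand": 2.5,"travel": [0,0,0],"twist": [0,0,0]},
  {"hand": 2.5,"travel": [0,0,0],"twist": [0,0,0]},
  {"hand": 2.5,"travel": [0,0,0],"twist": [0,0,0]},
  {"hand": 2.5,"travel": [0,0,0],"twist": [0,0,0]},
  {"hand": 2.5,"travel": [0,0,0],"twist": [0,0,0]},
])

```text
time: 9.77
position: [0.59, -0.2414, 0.1142]
tool_rot: [0.985, -0.174, 0.002, 0.001]
ft_force: [0.1, 0.4, 1.0]
grip_width: 0.0445
grip_force: 0.0
```

move_arm([
  {"hand": 2.5,"travel": [0,0,0],"twist": [0,0,0]},
  {"hand": 2.5,"travel": [0,0,0],"twist": [0,0,0]},
  {"hand": 2.5,"travel": [0,0,0],"twist": [0,0,0]},
  {"hand": 2.5,"travel": [0,0,0],"twist": [0,0,0]},
  {"hand": 2.5,"travel": [0,0,0],"twist": [0,0,0]},
])

```text
time: 10.18
position: [0.5897, -0.2415, 0.1132]
tool_rot: [0.985, -0.174, 0.001, 0.0]
ft_force: [-0.4, -0.5, 5.8]
grip_width: 0.034
grip_force: 30.0
```

```bash
python3 go.py -20 .588,-.242,.31 .577,.1367,.31 .577,.1367,.162
```

```text
t 10.18 pos [ 0.5897 -0.2415  0.1132] q [-0.5638  0.6935  1.5022 -0.      0.9435  1.3569] w 0.034 f 30.001095738261938 ft [-0.3557 -0.4778  5.7885]
twist [ 0.03 -0.13 -0.05] rows 0.018637784411841926
.588,-.242,.31 [ -0.14   0.11 -19.68] n 5 per [-0.03  0.02 -3.94]
.577,.1367,.31 [-13.99 -35.21  -0.  ] n 9 per [-1.55 -3.91 -0.  ]
.577,.1367,.162 [ 0.  -0.  14.8] n 4 per [ 0.  -0.   3.7]
```

move_arm([
  {"hand": 2.5,"travel": [0,0,-1.5],"twist": [0,0,0]},
  {"hand": 2.5,"travel": [0,0,-3],"twist": [0,0,0]},
  {"hand": 2.5,"travel": [0,0,-3.5],"twist": [0,0,0]},
  {"hand": 2.5,"travel": [0,0,-3.5],"twist": [0,0,0]},
  {"hand": 2.5,"travel": [0,0,-3.5],"twist": [0,0,0]},
])

```text
time: 10.6
position: [0.5883, -0.2405, 0.2626]
tool_rot: [0.985, -0.174, -0.001, -0.0]
ft_force: [1.8, -0.5, -1.0]
grip_width: 0.034
grip_force: 30.0
```

move_arm([
  {"hand": 2.5,"travel": [0,0,-3.5],"twist": [0,0,0]},
  {"hand": 2.5,"travel": [-0.7,-1.7,-1],"twist": [0,0,0]},
  {"hand": 2.5,"travel": [-1.3,-3.3,0],"twist": [0,0,0]},
  {"hand": 2.5,"travel": [-1.3,-3.3,0],"twist": [0,0,0]},
  {"hand": 2.5,"travel": [-1.3,-3.3,0],"twist": [0,0,0]},
])

```text
time: 11.02
position: [0.5844, -0.1143, 0.3061]
tool_rot: [0.985, -0.175, -0.001, -0.001]
ft_force: [0.4, 0.3, -1.3]
grip_width: 0.0339
grip_force: 30.0
```

move_arm([
  {"hand": 2.5,"travel": [-1.3,-3.3,0],"twist": [0,0,0]},
  {"hand": 2.5,"travel": [-1.3,-3.3,0],"twist": [0,0,0]},
  {"hand": 2.5,"travel": [-1.3,-3.3,0],"twist": [0,0,0]},
  {"hand": 2.5,"travel": [-1.3,-3.3,0],"twist": [0,0,0]},
  {"hand": 2.5,"travel": [-1.3,-3.3,0],"twist": [0,0,0]},
])

```text
time: 11.43
position: [0.5794, 0.0635, 0.3057]
tool_rot: [0.985, -0.174, -0.001, -0.0]
ft_force: [0.2, -0.6, -1.4]
grip_width: 0.0341
grip_force: 30.0
```

move_arm([
  {"hand": 2.5,"travel": [-1.3,-3.3,0],"twist": [0,0,0]},
  {"hand": 2.5,"travel": [-1,-2.8,0],"twist": [0,0,0]},
  {"hand": 2.5,"travel": [-0.4,-1,0],"twist": [0,0,0]},
  {"hand": 2.5,"travel": [0,0,0],"twist": [0,0,0]},
  {"hand": 2.5,"travel": [0,0,0],"twist": [0,0,0]},
])

```text
time: 11.85
position: [0.5792, 0.1371, 0.3061]
tool_rot: [0.985, -0.173, -0.001, 0.001]
ft_force: [0.3, -0.1, -0.8]
grip_width: 0.034
grip_force: 30.0
```

```bash
python3 go.py -20 .577,.1367,.31 .577,.1367,.165
python3 - <<'E'
from h import *
w=save('wrist','pics/w4.png'); 
im=w['frame'][:,:,::-1]
cv2.imwrite('pics/c5.png',cv2.resize(im[0:300,100:500],None,fx=2,fy=2,interpolation=2))
E
```

```text
t 11.85 pos [0.5792 0.1371 0.3061] q [ 0.0454  0.417   1.4231 -0.0011  1.3033  1.9647] w 0.034 f 29.999806278501637 ft [ 0.263  -0.0772 -0.802 ]
twist [0.1  0.08 0.05] rows 0.013614774712112917
.577,.1367,.31 [-0.19  0.12 -0.39] n 1 per [-0.19  0.12 -0.39]
.577,.1367,.165 [ 0.  -0.  14.5] n 4 per [ 0.   -0.    3.63]
```

View pics/c5.png

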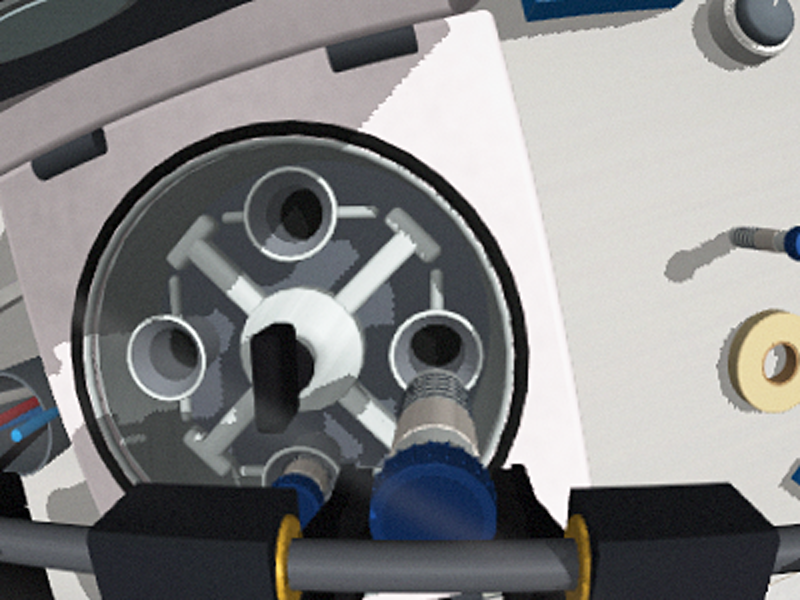

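The tall tube hangs over bucket d, whose lip is at crop (436,352). I'll check where that puts it before lowering.

Run:
```python
from h import *
w=load('pics/w4.png')
for x,y in((436,352),(290,214),(167,358)): print(atz(w,(x+.5)/2-.5+100,(y+.5)/2-.5,.098))
```

```text
[0.5804 0.1362 0.098 ]
[0.6864 0.1872 0.098 ]
[0.636  0.2952 0.098 ]
```

move_arm([
  {"hand": 2.5,"travel": [-0.15,0.05,2],"twist": [0,0,0]},
  {"hand": 2.5,"travel": [0,0,2.5],"twist": [0,0,0]},
  {"hand": 2.5,"travel": [0,0,2],"twist": [0,0,0]},
  {"hand": 2.5,"travel": [0,0,0],"twist": [0,0,0]},
  {"hand": 2.5,"travel": [0,0,0],"twist": [0,0,0]},
])

```text
time: 12.32
position: [0.5779, 0.1353, 0.241]
tool_rot: [0.985, -0.175, -0.002, 0.001]
ft_force: [0.1, 0.8, 0.5]
grip_width: 0.0337
grip_force: 30.0
```

```bash
python3 go.py -20 .577,.1367,.17
```

```text
t 12.32 pos [0.5779 0.1353 0.241 ] q [ 0.042   0.481   1.5068 -0.0005  1.157   1.9652] w 0.0337 f 29.99984015186783 ft [0.0845 0.8004 0.4727]
twist [ 0.09  0.16 -0.18] rows 0.0250333003646783
.577,.1367,.17 [-0.13 -0.1   7.1 ] n 2 per [-0.06 -0.05  3.55]
```

move_arm([
  {"hand": 2.5,"travel": [0.1,-0.1,2],"twist": [0,0,0]},
  {"hand": 2.5,"travel": [0,0,2],"twist": [0,0,0]},
  {"hand": 2.5,"travel": [0,0,1.5],"twist": [0,0,0]},
  {"hand": 2.5,"travel": [0,0,1],"twist": [0,0,0]},
  {"hand": 2.5,"travel": [0,0,0],"twist": [0,0,0]},
])

```text
time: 12.73
position: [0.5794, 0.1369, 0.1763]
tool_rot: [0.985, -0.174, -0.001, 0.0]
ft_force: [-0.2, 0.3, -1.3]
grip_width: 0.034
grip_force: 30.0
```

move_arm([
  {"hand": 2.5,"travel": [0,0,0.2],"twist": [0,0,0]},
  {"hand": 2.5,"travel": [0,0,0.2],"twist": [0,0,0]},
  {"hand": 2.5,"travel": [0,0,0],"twist": [0,0,0]},
  {"hand": 2.5,"travel": [0,0,0],"twist": [0,0,0]},
])

```text
time: 13.07
position: [0.5801, 0.1376, 0.1739]
tool_rot: [0.985, -0.174, 0.001, -0.0]
ft_force: [0.3, -1.6, -0.1]
grip_width: 0.0339
grip_force: 30.0
```

move_arm([
  {"hand": 2.5,"travel": [-0.1,0,0.3],"twist": [0,0,0]},
  {"hand": 2.5,"travel": [0,0,0.3],"twist": [0,0,0]},
  {"hand": 2.5,"travel": [0,0,0.3],"twist": [0,0,0]},
  {"hand": 2.5,"travel": [0,0,0],"twist": [0,0,0]},
  {"hand": 2.5,"travel": [0,0,0],"twist": [0,0,0]},
])

```text
time: 13.48
position: [0.5797, 0.1381, 0.1651]
tool_rot: [0.985, -0.174, 0.001, -0.0]
ft_force: [0.1, -0.2, 5.0]
grip_width: 0.0337
grip_force: 30.0
```

move_arm([
  {"hand": 5,"travel": [0,0,0],"twist": [0,0,0]},
  {"hand": 5,"travel": [0,0,0],"twist": [0,0,0]},
  {"hand": 5,"travel": [0,0,0],"twist": [0,0,0]},
  {"hand": 5,"travel": [0,0,-1],"twist": [0,0,0]},
  {"hand": 5,"travel": [0,0,-3],"twist": [0,0,0]},
])

```text
time: 13.9
position: [0.5753, 0.1378, 0.2004]
tool_rot: [0.985, -0.174, -0.005, 0.001]
ft_force: [0.9, 0.0, -0.3]
grip_width: 0.049
grip_force: 0.0
```

move_arm([
  {"hand": 5,"travel": [0,0,-3],"twist": [0,0,0]},
  {"hand": 5,"travel": [0,0,-2],"twist": [0,0,0]},
  {"hand": 5,"travel": [0,0,0],"twist": [0,0,0]},
  {"hand": 5,"travel": [0,0,0],"twist": [0,0,0]},
])

```text
time: 14.23
position: [0.5794, 0.1382, 0.2558]
tool_rot: [0.985, -0.174, 0.002, -0.0]
ft_force: [-1.1, -0.6, -0.4]
grip_width: 0.0503
grip_force: 0.0
```

```bash
python3 go.py -20 .606,.2155,.255 .606,.2155,.147
python3 - <<'E'
from h import *
t=save('top','pics/top2.png')
w=save('wrist','pics/w5.png')
im=cv2.imread('pics/top2.png')[125:255,150:280]; b=w['frame'][0:260,60:450,::-1]
cv2.imwrite('pics/c6.png',np.hstack([cv2.resize(im,(390,390),interpolation=2),cv2.resize(b,(400,267))[:, :].copy() if 0 else cv2.copyMakeBorder(b,0,130,0,0,0)]))
E
```

```text
t 14.23 pos [0.5794 0.1382 0.2558] q [0.0466 0.4651 1.4896 0.0001 1.1835 1.967 ] w 0.0503 f 0.0 ft [-1.1201 -0.6111 -0.3994]
twist [-0.08 -0.18 -0.04] rows 0.02502641785244059
.606,.2155,.255 [-0.14 -8.18  0.08] n 2 per [-0.07 -4.09  0.04]
.606,.2155,.147 [ 0.  -0.  10.8] n 3 per [ 0.  -0.   3.6]
```

View pics/c6.png

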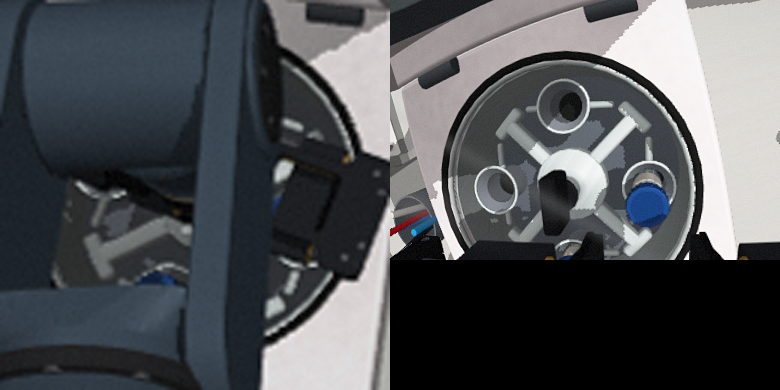

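move_arm([
  {"hand": 5,"travel": [-0.04,-2.7,0],"twist": [0,0,0]},
  {"hand": 5,"travel": [-0.05,-2.7,0],"twist": [0,0,0]},
  {"hand": 5,"travel": [-0.05,-2.7,0],"twist": [0,0,0]},
  {"hand": 5,"travel": [0,0,0],"twist": [0,0,0]},
  {"hand": 5,"travel": [0,0,0],"twist": [0,0,0]},
])

```text
time: 14.75
position: [0.6042, 0.2155, 0.2519]
tool_rot: [0.985, -0.173, -0.002, 0.001]
ft_force: [-0.1, -0.0, -0.4]
grip_width: 0.05
grip_force: 0.0
```

move_arm([
  {"hand": 5,"travel": [0,0,3],"twist": [0,0,0]},
  {"hand": 5,"travel": [0,0,3],"twist": [0,0,0]},
  {"hand": 5,"travel": [0,0,3],"twist": [0,0,0]},
  {"hand": 5,"travel": [0,0,1.5],"twist": [0,0,0]},
  {"hand": 5,"travel": [0,0,0],"twist": [0,0,0]},
])

```text
time: 15.17
position: [0.6009, 0.2126, 0.1437]
tool_rot: [0.985, -0.175, -0.006, 0.002]
ft_force: [0.6, -0.5, 0.1]
grip_width: 0.0499
grip_force: 0.0
```

move_arm([
  {"hand": 5,"travel": [0,0,0],"twist": [0,0,0]},
  {"hand": 5,"travel": [0,0,0],"twist": [0,0,0]},
])

```text
time: 15.33
position: [0.6058, 0.214, 0.1499]
tool_rot: [0.985, -0.174, 0.001, -0.0]
ft_force: [0.5, -0.3, 0.6]
grip_width: 0.0502
grip_force: 0.0
```

```bash
python3 go.py -20 .606,.2155,.147
```

```text
t 15.33 pos [0.6058 0.214  0.1499] q [ 0.1661  0.6514  1.4639 -0.0002  1.0252  2.0874] w 0.0502 f 0.0 ft [ 0.4627 -0.2982  0.6357]
twist [-0.02 -0.07 -0.08] rows 0.011089890867847204
.606,.2155,.147 [-0.03 -0.15  0.29] n 1 per [-0.03 -0.15  0.29]
```

move_arm([
  {"hand": 1,"travel": [0,-0.1,0],"twist": [0,0,0]},
  {"hand": 1,"travel": [0,0,0],"twist": [0,0,0]},
  {"hand": 1,"travel": [0,0,0],"twist": [0,0,0]},
  {"hand": 1,"travel": [0,0,0],"twist": [0,0,0]},
  {"hand": 1,"travel": [0,0,0],"twist": [0,0,0]},
], force=20)

```text
time: 15.75
position: [0.6057, 0.2156, 0.1497]
tool_rot: [0.985, -0.174, 0.0, -0.0]
ft_force: [-0.4, -0.2, -0.4]
grip_width: 0.0244
grip_force: 0.0
```

move_arm([
  {"hand": 1,"travel": [0,0,0],"twist": [0,0,0]},
  {"hand": 1,"travel": [0,0,0],"twist": [0,0,0]},
  {"hand": 1,"travel": [0,0,0],"twist": [0,0,0]},
  {"hand": 1,"travel": [0,0,0],"twist": [0,0,0]},
  {"hand": 1,"travel": [0,0,0],"twist": [0,0,0]},
])

```text
time: 16.17
position: [0.6055, 0.2157, 0.1493]
tool_rot: [0.985, -0.174, 0.0, -0.0]
ft_force: [-0.6, 1.1, 1.1]
grip_width: 0.0157
grip_force: 20.0
```

```bash
python3 go.py 120 .606,.2155,.147
```

```text
t 16.17 pos [0.6055 0.2157 0.1493] q [0.1685 0.6528 1.4626 0.0002 1.0259 2.089 ] w 0.0157 f 19.95648606447503 ft [-0.5812  1.1081  1.1234]
twist [   0.     -0.02 -140.04] rows 19.558897669205034
.606,.2155,.147 [-0.04  0.03  0.23] n 1 per [-0.04  0.03  0.23]
```

move_arm([
  {"hand": 1,"travel": [0,0,0],"twist": [0,0,-3]},
  {"hand": 1,"travel": [0,0,0],"twist": [0,0,-5]},
  {"hand": 1,"travel": [0,0,0],"twist": [0,0,-5]},
  {"hand": 1,"travel": [0,0,0],"twist": [0,0,-5]},
  {"hand": 1,"travel": [0,0,0],"twist": [0,0,-5]},
])

```text
time: 16.58
position: [0.6055, 0.2153, 0.1493]
tool_rot: [1.0, 0.028, 0.0, 0.0]
ft_force: [-1.3, -0.8, 2.7]
grip_width: 0.0156
grip_force: 20.0
```

```bash
python3 go.py 120 .6055,.2157,.149|tail -2; python3 -c "
from h import *
print(robot.get_obs()['moment'],robot.get_obs()['ft_force'])"
```

```text
twist [   0.01    0.02 -116.81] rows 16.31419753319395
.6055,.2157,.149 [0.03 0.02 0.03] n 1 per [0.03 0.02 0.03]
[-0.0759  0.0756 -0.1633] [-1.2618 -0.7809  2.6886]
```

move_arm([
  {"hand": 1,"travel": [0,0,0],"twist": [0,0,-5.5]},
  {"hand": 1,"travel": [0,0,0],"twist": [0,0,-5.5]},
  {"hand": 1,"travel": [0,0,0],"twist": [0,0,-5.5]},
  {"hand": 1,"travel": [0,0,0],"twist": [0,0,-5.5]},
  {"hand": 1,"travel": [0,0,0],"twist": [0,0,-5.5]},
])

```text
time: 17.0
position: [0.6056, 0.2149, 0.1493]
tool_rot: [0.964, 0.265, -0.0, 0.001]
ft_force: [0.7, -2.4, 2.7]
grip_width: 0.0158
grip_force: 20.0
```

move_arm([
  {"hand": 1,"travel": [0,0,0],"twist": [0,0,-5.5]},
  {"hand": 1,"travel": [0,0,0],"twist": [0,0,-5.5]},
  {"hand": 1,"travel": [0,0,0],"twist": [0,0,-5.5]},
  {"hand": 1,"travel": [0,0,0],"twist": [0,0,-5.5]},
  {"hand": 1,"travel": [0,0,0],"twist": [0,0,-5.5]},
])

```text
time: 17.42
position: [0.606, 0.2146, 0.1493]
tool_rot: [0.874, 0.486, -0.0, 0.001]
ft_force: [0.3, -2.0, 2.0]
grip_width: 0.0156
grip_force: 20.0
```

move_arm([
  {"hand": 1,"travel": [0,0,0],"twist": [0,0,-5.5]},
  {"hand": 1,"travel": [0,0,0],"twist": [0,0,-5.5]},
  {"hand": 1,"travel": [0,0,0],"twist": [0,0,-5.5]},
  {"hand": 1,"travel": [0,0,0],"twist": [0,0,-5.5]},
  {"hand": 1,"travel": [0,0,0],"twist": [0,0,-5.5]},
])

```text
time: 17.83
position: [0.6064, 0.2144, 0.1493]
tool_rot: [0.733, 0.68, 0.0, 0.001]
ft_force: [1.6, -3.1, 2.0]
grip_width: 0.016
grip_force: 20.0
```

move_arm([
  {"hand": 1,"travel": [0,0,0],"twist": [0,0,-5.5]},
  {"hand": 1,"travel": [0,0,0],"twist": [0,0,-5.5]},
  {"hand": 1,"travel": [0,0,0],"twist": [0,0,-5.5]},
  {"hand": 1,"travel": [0,0,0],"twist": [0,0,-5.5]},
  {"hand": 1,"travel": [0,0,0],"twist": [0,0,-5.5]},
])

```text
time: 18.25
position: [0.6068, 0.2145, 0.1493]
tool_rot: [0.55, 0.835, 0.0, 0.001]
ft_force: [2.9, -2.3, 0.0]
grip_width: 0.0156
grip_force: 20.0
```

move_arm([
  {"hand": 1,"travel": [0,0,0],"twist": [0,0,-4]},
  {"hand": 1,"travel": [0,0,0],"twist": [0,0,-3]},
  {"hand": 1,"travel": [0,0,0],"twist": [0,0,0]},
  {"hand": 1,"travel": [0,0,0],"twist": [0,0,0]},
  {"hand": 1,"travel": [0,0,0],"twist": [0,0,0]},
])

```text
time: 18.67
position: [0.6069, 0.2146, 0.1493]
tool_rot: [0.501, 0.866, 0.0, 0.002]
ft_force: [4.6, -4.1, 0.3]
grip_width: 0.0155
grip_force: 20.0
```

```bash
python3 go.py 120 .6055,.2157,.149
```

```text
t 18.67 pos [0.6069 0.2146 0.1493] q [ 0.1674  0.6532  1.4617 -0.0022  1.0241 -0.3532] w 0.0155 f 19.981559735024348 ft [ 4.6355 -4.1441  0.2803]
twist [ 0.1   0.15 -0.1 ] rows 0.02145166571195707
.6055,.2157,.149 [ 0.17 -0.07  0.03] n 1 per [ 0.17 -0.07  0.03]
```

move_arm([
  {"hand": 5,"travel": [0,0,0],"twist": [0,0,0]},
  {"hand": 5,"travel": [0,0,0],"twist": [0,0,0]},
  {"hand": 5,"travel": [0,0,0],"twist": [0,0,0]},
  {"hand": 5,"travel": [0,0,0],"twist": [0,0,0]},
  {"hand": 5,"travel": [0,0,-1],"twist": [0,0,0]},
])

```text
time: 19.08
position: [0.6034, 0.2156, 0.1572]
tool_rot: [0.5, 0.866, -0.002, -0.002]
ft_force: [-0.1, 0.2, -1.0]
grip_width: 0.0415
grip_force: 0.0
```

move_arm([
  {"hand": 5,"travel": [0,0,-3],"twist": [0,0,0]},
  {"hand": 5,"travel": [0,0,-3.5],"twist": [0,0,0]},
  {"hand": 5,"travel": [0,0,-3],"twist": [0,0,0]},
  {"hand": 5,"travel": [0,0,0],"twist": [0,0,0]},
  {"hand": 5,"travel": [0,0,0],"twist": [0,0,0]},
])

```text
time: 19.5
position: [0.6067, 0.2161, 0.2574]
tool_rot: [0.5, 0.866, 0.002, 0.002]
ft_force: [-0.7, 0.2, -0.8]
grip_width: 0.0498
grip_force: 0.0
```

```bash
python3 go.py 120 .58,-.3625,.255 .58,-.3625,.07
```

```text
t 19.5 pos [0.6067 0.2161 0.2574] q [ 0.1688  0.5303  1.3636  0.0003  1.2416 -0.3543] w 0.0498 f 0.0 ft [-0.6514  0.1928 -0.8073]
twist [ 0.33  0.11 -0.03] rows 0.04608031362205529
.58,-.3625,.255 [-48.77 -31.24   0.24] n 12 per [-4.06 -2.6   0.02]
.58,-.3625,.07 [ 0.  -0.  18.5] n 5 per [ 0.  -0.   3.7]
```

move_arm([
  {"hand": 7,"travel": [-3.05,-1.95,0],"twist": [0,0,0]},
  {"hand": 7,"travel": [-3.05,-1.95,0],"twist": [0,0,0]},
  {"hand": 7,"travel": [-3.05,-1.95,0],"twist": [0,0,0]},
  {"hand": 7,"travel": [-3.05,-1.95,0],"twist": [0,0,0]},
  {"hand": 7,"travel": [-3.05,-1.95,0],"twist": [0,0,0]},
])

```text
time: 19.92
position: [0.5956, 0.0336, 0.2526]
tool_rot: [0.5, 0.866, -0.001, -0.002]
ft_force: [1.3, -0.5, 0.2]
grip_width: 0.0687
grip_force: 0.0
```

move_arm([
  {"hand": 7,"travel": [-3.05,-1.95,0],"twist": [0,0,0]},
  {"hand": 7,"travel": [-3.05,-1.95,0],"twist": [0,0,0]},
  {"hand": 7,"travel": [-3.05,-1.95,0],"twist": [0,0,0]},
  {"hand": 7,"travel": [-3.05,-1.95,0],"twist": [0,0,0]},
  {"hand": 7,"travel": [-3.05,-1.95,0],"twist": [0,0,0]},
])

```text
time: 20.33
position: [0.5874, -0.1472, 0.2526]
tool_rot: [0.5, 0.866, -0.0, -0.002]
ft_force: [-0.1, -0.4, -0.3]
grip_width: 0.0701
grip_force: 0.0
```

move_arm([
  {"hand": 7,"travel": [-3.05,-1.95,0],"twist": [0,0,0]},
  {"hand": 7,"travel": [-3.05,-1.95,0],"twist": [0,0,0]},
  {"hand": 7,"travel": [-3.05,-1.95,0],"twist": [0,0,0]},
  {"hand": 7,"travel": [-3.05,-1.95,0],"twist": [0,0,0]},
  {"hand": 7,"travel": [-3.05,-1.95,0],"twist": [0,0,0]},
])

```text
time: 20.75
position: [0.5793, -0.3278, 0.2523]
tool_rot: [0.5, 0.866, 0.0, -0.002]
ft_force: [0.9, -0.1, 0.3]
grip_width: 0.07
grip_force: 0.0
```

move_arm([
  {"hand": 7,"travel": [-3.0,-1.95,0],"twist": [0,0,0]},
  {"hand": 7,"travel": [0,0,0],"twist": [0,0,0]},
  {"hand": 7,"travel": [0,0,0],"twist": [0,0,0]},
])

```text
time: 21.0
position: [0.5773, -0.364, 0.252]
tool_rot: [0.502, 0.865, 0.001, -0.002]
ft_force: [0.3, 1.2, -1.2]
grip_width: 0.0703
grip_force: 0.0
```

```bash
python3 go.py 120 .5785,-.3625,.25 .5785,-.3625,.07
python3 - <<'E'
from h import *
t=save('top','pics/top3.png')
cv2.imwrite('pics/c7.png',cv2.resize(cv2.imread('pics/top3.png')[125:255,150:280],None,fx=4,fy=4,interpolation=2))
E
```

```text
t 21.0 pos [ 0.5773 -0.364   0.252 ] q [-0.7261  0.5947  1.2558  0.0004  1.2947 -1.2456] w 0.0703 f 0.0 ft [ 0.3415  1.1506 -1.1927]
twist [-0.05 -0.2  -0.24] rows 0.03389459967383898
.5785,-.3625,.25 [0.07 0.18 0.2 ] n 1 per [0.07 0.18 0.2 ]
.5785,-.3625,.07 [ 0. -0. 18.] n 5 per [ 0.  -0.   3.6]
```

View pics/c7.png

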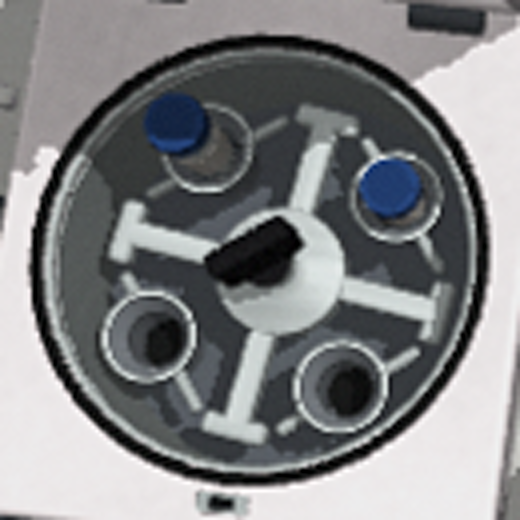

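After the turn, the top crop shows a at (149,337) and b at (341,387), both empty and in front. The tall tube (cap 176,123) and the short one (390,187) are both seated at the back.

move_arm([
  {"hand": 7,"travel": [0.07,0.15,3.6],"twist": [0,0,0]},
  {"hand": 7,"travel": [0,0,3.6],"twist": [0,0,0]},
  {"hand": 7,"travel": [0,0,3.6],"twist": [0,0,0]},
  {"hand": 7,"travel": [0,0,3.6],"twist": [0,0,0]},
  {"hand": 7,"travel": [0,0,3.5],"twist": [0,0,0]},
])

```text
time: 21.47
position: [0.5794, -0.3582, 0.0732]
tool_rot: [0.499, 0.866, 0.0, -0.001]
ft_force: [0.5, -0.6, -0.1]
grip_width: 0.0698
grip_force: 0.0
```

move_arm([
  {"hand": 2.5,"travel": [0,0,0],"twist": [0,0,0]},
  {"hand": 2.5,"travel": [0,0,0],"twist": [0,0,0]},
  {"hand": 2.5,"travel": [0,0,0],"twist": [0,0,0]},
  {"hand": 2.5,"travel": [0,0,0],"twist": [0,0,0]},
  {"hand": 2.5,"travel": [0,0,0],"twist": [0,0,0]},
])

```text
time: 21.88
position: [0.5812, -0.3622, 0.0783]
tool_rot: [0.5, 0.866, -0.001, 0.003]
ft_force: [-0.1, 0.3, 0.9]
grip_width: 0.0447
grip_force: 0.0
```

move_arm([
  {"hand": 2.5,"travel": [0,0,0],"twist": [0,0,0]},
  {"hand": 2.5,"travel": [0,0,0],"twist": [0,0,0]},
  {"hand": 2.5,"travel": [0,0,0],"twist": [0,0,0]},
  {"hand": 2.5,"travel": [0,0,0],"twist": [0,0,0]},
  {"hand": 2.5,"travel": [0,0,0],"twist": [0,0,0]},
], force=30)

```text
time: 22.3
position: [0.5805, -0.3623, 0.0772]
tool_rot: [0.5, 0.866, -0.0, 0.002]
ft_force: [-0.8, 0.5, 7.3]
grip_width: 0.0339
grip_force: 30.0
```

```bash
python3 - <<'E'
from h import *
t=load('pics/top3.png'); B=[]
for x,y in((149,337),(208,147),(397,197),(341,387)): B.append(atz(t,(x+.5)/4-.5+150,(y+.5)/4-.5+125,.098))
B=np.array(B);c=B.mean(0);print(B,c,np.linalg.norm(B-c,axis=1),np.degrees(np.arctan2(*(B-c)[:,[1,0]].T)))
E
python3 go.py 120 .5785,-.3625,.26 .564,.29,.26
```

```text
[[0.5617 0.2891 0.098 ]
 [0.6791 0.2582 0.098 ]
 [0.6476 0.1418 0.098 ]
 [0.5312 0.1727 0.098 ]] [0.6049 0.2154 0.098 ] [0.0853 0.0857 0.0851 0.0852] [ 120.4012   29.9747  -59.9147 -149.8855]
t 22.3 pos [ 0.5805 -0.3623  0.0772] q [-0.7209  0.7929  1.3892 -0.      0.9559 -1.2435] w 0.0339 f 30.001395527506247 ft [-0.7625  0.5068  7.2539]
twist [ 0.07  0.2  -0.06] rows 0.027602067139534735
.5785,-.3625,.26 [  0.08  -0.18 -18.28] n 5 per [ 0.02 -0.04 -3.66]
.564,.29,.26 [57.23 31.37  0.  ] n 14 per [4.09 2.24 0.  ]
```

move_arm([
  {"hand": 2.5,"travel": [0,0,-1.5],"twist": [0,0,0]},
  {"hand": 2.5,"travel": [0,0,-3],"twist": [0,0,0]},
  {"hand": 2.5,"travel": [0,0,-3.7],"twist": [0,0,0]},
  {"hand": 2.5,"travel": [0,0,-3.7],"twist": [0,0,0]},
  {"hand": 2.5,"travel": [0,0,-3.7],"twist": [0,0,0]},
])

```text
time: 22.72
position: [0.5791, -0.361, 0.2323]
tool_rot: [0.5, 0.866, 0.0, -0.001]
ft_force: [0.9, -0.5, -0.1]
grip_width: 0.034
grip_force: 30.0
```

move_arm([
  {"hand": 2.5,"travel": [1.59,0.86,-2.5],"twist": [0,0,0]},
  {"hand": 2.5,"travel": [3.18,1.72,0],"twist": [0,0,0]},
  {"hand": 2.5,"travel": [3.18,1.72,0],"twist": [0,0,0]},
  {"hand": 2.5,"travel": [3.18,1.72,0],"twist": [0,0,0]},
  {"hand": 2.5,"travel": [3.18,1.72,0],"twist": [0,0,0]},
])

```text
time: 23.13
position: [0.5745, -0.1972, 0.2564]
tool_rot: [0.501, 0.866, 0.0, 0.0]
ft_force: [1.0, 0.2, -0.3]
grip_width: 0.0341
grip_force: 30.0
```

move_arm([
  {"hand": 2.5,"travel": [3.18,1.72,0],"twist": [0,0,0]},
  {"hand": 2.5,"travel": [3.18,1.72,0],"twist": [0,0,0]},
  {"hand": 2.5,"travel": [3.18,1.72,0],"twist": [0,0,0]},
  {"hand": 2.5,"travel": [3.18,1.72,0],"twist": [0,0,0]},
  {"hand": 2.5,"travel": [3.18,1.72,0],"twist": [0,0,0]},
])

```text
time: 23.55
position: [0.5697, -0.0162, 0.2562]
tool_rot: [0.5, 0.866, 0.0, -0.0]
ft_force: [-0.1, 0.8, -0.6]
grip_width: 0.0339
grip_force: 30.0
```

move_arm([
  {"hand": 2.5,"travel": [3.18,1.72,0],"twist": [0,0,0]},
  {"hand": 2.5,"travel": [3.18,1.72,0],"twist": [0,0,0]},
  {"hand": 2.5,"travel": [3.18,1.72,0],"twist": [0,0,0]},
  {"hand": 2.5,"travel": [3.18,1.72,0],"twist": [0,0,0]},
  {"hand": 2.5,"travel": [3.18,1.72,0],"twist": [0,0,0]},
])

```text
time: 23.97
position: [0.5648, 0.1644, 0.2562]
tool_rot: [0.5, 0.866, -0.0, -0.0]
ft_force: [0.6, -0.3, -1.2]
grip_width: 0.0342
grip_force: 30.0
```

move_arm([
  {"hand": 2.5,"travel": [3.18,1.72,0],"twist": [0,0,0]},
  {"hand": 2.5,"travel": [3.18,1.72,0],"twist": [0,0,0]},
  {"hand": 2.5,"travel": [2.5,1.4,0],"twist": [0,0,0]},
  {"hand": 2.5,"travel": [0,0,0],"twist": [0,0,0]},
  {"hand": 2.5,"travel": [0,0,0],"twist": [0,0,0]},
])

```text
time: 24.38
position: [0.5624, 0.2651, 0.2559]
tool_rot: [0.499, 0.867, -0.0, -0.0]
ft_force: [-0.1, -0.3, -0.5]
grip_width: 0.0341
grip_force: 30.0
```

```bash
python3 go.py 120 .5622,.289,.256 .5622,.289,.135
```

```text
t 24.38 pos [0.5624 0.2651 0.2559] q [ 0.2612  0.503   1.4194 -0.0003  1.2196 -0.2648] w 0.0341 f 30.00002022483386 ft [-0.1289 -0.2773 -0.4591]
twist [-0.02  0.01  0.14] rows 0.02004091181630418
.5622,.289,.256 [ 2.08  1.18 -0.01] n 1 per [ 2.08  1.18 -0.01]
.5622,.289,.135 [ 0.  -0.  12.1] n 3 per [ 0.   -0.    4.03]
```

move_arm([
  {"hand": 2.5,"travel": [1.1,0.6,0],"twist": [0,0,0]},
  {"hand": 2.5,"travel": [0.93,0.55,0],"twist": [0,0,0]},
  {"hand": 2.5,"travel": [0,0,0],"twist": [0,0,0]},
  {"hand": 2.5,"travel": [0,0,0],"twist": [0,0,0]},
  {"hand": 2.5,"travel": [0,0,0],"twist": [0,0,0]},
])

```text
time: 24.8
position: [0.563, 0.2864, 0.256]
tool_rot: [0.501, 0.866, -0.0, 0.0]
ft_force: [-0.2, 0.8, -0.1]
grip_width: 0.0338
grip_force: 30.0
```

```bash
python3 go.py 120 .5622,.289,.256 .5622,.289,.135;python3 - <<'E'
from h import *
w=save('wrist','pics/w6.png'); 
cv2.imwrite('pics/c8.png',cv2.resize(w['frame'][0:300,100:500,::-1],None,fx=2,fy=2,interpolation=2))
E
```

```text
t 24.8 pos [0.563  0.2864 0.256 ] q [ 0.2942  0.5168  1.3932 -0.0004  1.2319 -0.228 ] w 0.0338 f 29.99974767502863 ft [-0.1762  0.8479 -0.1338]
twist [-0.02  0.02 -0.07] rows 0.01010461308781096
.5622,.289,.256 [0.26 0.06 0.  ] n 1 per [0.26 0.06 0.  ]
.5622,.289,.135 [ 0.  -0.  12.1] n 3 per [ 0.   -0.    4.03]
```

View pics/c8.png

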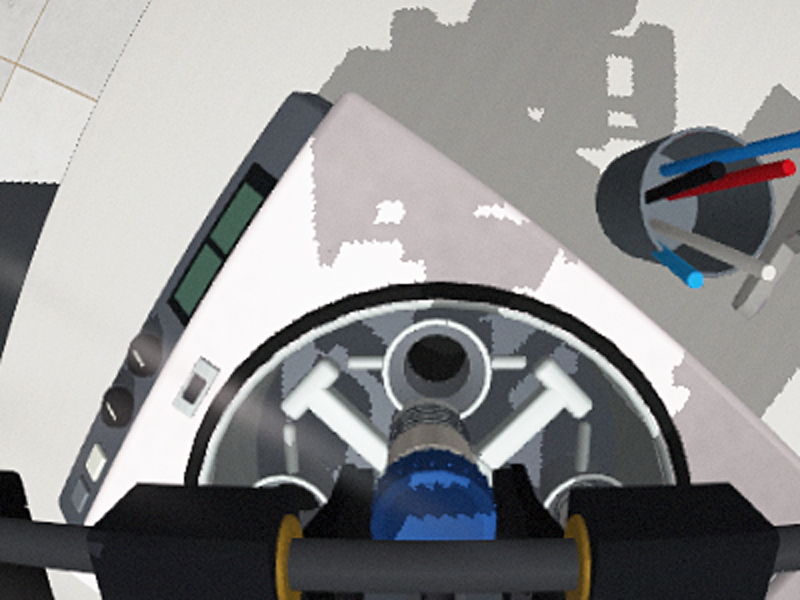

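The held short tube is just in front of bucket a, whose lip is at crop (437,371). I'll check the bucket's position and lower.

Run:
```python
from h import *
w=load('pics/w6.png'); print(atz(w,437.5/2-.5+100,371.5/2-.5,.098))
```

```text
[0.5641 0.2914 0.098 ]
```

move_arm([
  {"hand": 2.5,"travel": [0.2,0.05,2],"twist": [0,0,0]},
  {"hand": 2.5,"travel": [0,0,2],"twist": [0,0,0]},
  {"hand": 2.5,"travel": [0,0,2],"twist": [0,0,0]},
  {"hand": 2.5,"travel": [0,0,0],"twist": [0,0,0]},
  {"hand": 2.5,"travel": [0,0,0],"twist": [0,0,0]},
])

```text
time: 25.27
position: [0.5617, 0.2883, 0.1952]
tool_rot: [0.501, 0.866, -0.001, -0.001]
ft_force: [0.3, 0.7, 0.6]
grip_width: 0.0338
grip_force: 30.0
```

```bash
python3 go.py 120 .5622,.289,.1292
```

```text
t 25.27 pos [0.5617 0.2883 0.1952] q [ 0.2975  0.5837  1.4541 -0.0001  1.1067 -0.2246] w 0.0338 f 29.99981473200023 ft [0.2594 0.6783 0.557 ]
twist [-0.16 -0.03 -0.08] rows 0.02295945794411171
.5622,.289,.1292 [0.04 0.07 6.6 ] n 2 per [0.02 0.04 3.3 ]
```

move_arm([
  {"hand": 2.5,"travel": [0.05,0.15,1.5],"twist": [0,0,0]},
  {"hand": 2.5,"travel": [0,0,1.5],"twist": [0,0,0]},
  {"hand": 2.5,"travel": [0,0,1.5],"twist": [0,0,0]},
  {"hand": 2.5,"travel": [0,0,1],"twist": [0,0,0]},
  {"hand": 2.5,"travel": [0,0,0],"twist": [0,0,0]},
])

```text
time: 25.68
position: [0.5629, 0.2898, 0.1402]
tool_rot: [0.5, 0.866, -0.001, -0.001]
ft_force: [0.1, 1.0, -0.3]
grip_width: 0.0338
grip_force: 30.0
```

move_arm([
  {"hand": 2.5,"travel": [0,0,0.2],"twist": [0,0,0]},
  {"hand": 2.5,"travel": [0,0,0.2],"twist": [0,0,0]},
  {"hand": 2.5,"travel": [0,0,0],"twist": [0,0,0]},
  {"hand": 2.5,"travel": [0,0,0],"twist": [0,0,0]},
])

```text
time: 26.02
position: [0.5639, 0.2904, 0.1379]
tool_rot: [0.5, 0.866, 0.001, 0.0]
ft_force: [-0.2, 0.6, -0.2]
grip_width: 0.0339
grip_force: 30.0
```

move_arm([
  {"hand": 2.5,"travel": [0,0,0.3],"twist": [0,0,0]},
  {"hand": 2.5,"travel": [0,0,0.3],"twist": [0,0,0]},
  {"hand": 2.5,"travel": [0,0,0.3],"twist": [0,0,0]},
  {"hand": 2.5,"travel": [0,0,0],"twist": [0,0,0]},
  {"hand": 2.5,"travel": [0,0,0],"twist": [0,0,0]},
])

```text
time: 26.43
position: [0.5645, 0.2906, 0.1291]
tool_rot: [0.5, 0.866, 0.001, 0.001]
ft_force: [-0.8, 0.8, 5.0]
grip_width: 0.034
grip_force: 30.0
```

move_arm([
  {"hand": 5,"travel": [0,0,0],"twist": [0,0,0]},
  {"hand": 5,"travel": [0,0,0],"twist": [0,0,0]},
  {"hand": 5,"travel": [0,0,0],"twist": [0,0,0]},
  {"hand": 5,"travel": [0,0,-1],"twist": [0,0,0]},
  {"hand": 5,"travel": [0,0,-3],"twist": [0,0,0]},
])

```text
time: 26.85
position: [0.5599, 0.289, 0.1639]
tool_rot: [0.5, 0.866, -0.004, -0.004]
ft_force: [0.7, 0.0, -0.0]
grip_width: 0.0494
grip_force: 0.0
```

move_arm([
  {"hand": 5,"travel": [0,0,-3],"twist": [0,0,0]},
  {"hand": 5,"travel": [0,0,-4],"twist": [0,0,0]},
  {"hand": 5,"travel": [0,0,-2],"twist": [0,0,0]},
  {"hand": 5,"travel": [0,0,0],"twist": [0,0,0]},
  {"hand": 5,"travel": [0,0,0],"twist": [0,0,0]},
])

```text
time: 27.27
position: [0.564, 0.2904, 0.2601]
tool_rot: [0.5, 0.866, 0.001, 0.001]
ft_force: [-0.0, 0.2, -0.4]
grip_width: 0.0503
grip_force: 0.0
```

```bash
python3 go.py 120 .4485,-.371,.255 .4485,-.371,.107
```

```text
t 27.27 pos [0.564  0.2904 0.2601] q [ 0.2997  0.5149  1.3844 -0.      1.2386 -0.2233] w 0.0503 f 0.0 ft [-0.0294  0.2136 -0.4217]
twist [ 0.2   0.05 -0.04] rows 0.028351302484912588
.4485,-.371,.255 [-51.51 -43.07   0.51] n 13 per [-3.96 -3.31  0.04]
.4485,-.371,.107 [ 0.  -0.  14.8] n 4 per [ 0.  -0.   3.7]
```

move_arm([
  {"hand": 7,"travel": [-2.86,-2.39,0],"twist": [0,0,0]},
  {"hand": 7,"travel": [-2.86,-2.39,0],"twist": [0,0,0]},
  {"hand": 7,"travel": [-2.86,-2.39,0],"twist": [0,0,0]},
  {"hand": 7,"travel": [-2.86,-2.39,0],"twist": [0,0,0]},
  {"hand": 7,"travel": [-2.86,-2.39,0],"twist": [0,0,0]},
])

```text
time: 27.68
position: [0.5292, 0.1053, 0.2562]
tool_rot: [0.5, 0.866, -0.001, -0.002]
ft_force: [1.4, -0.7, -0.1]
grip_width: 0.0687
grip_force: 0.0
```

move_arm([
  {"hand": 7,"travel": [-2.86,-2.39,0],"twist": [0,0,0]},
  {"hand": 7,"travel": [-2.86,-2.39,0],"twist": [0,0,0]},
  {"hand": 7,"travel": [-2.86,-2.39,0],"twist": [0,0,0]},
  {"hand": 7,"travel": [-2.86,-2.39,0],"twist": [0,0,0]},
  {"hand": 7,"travel": [-2.86,-2.39,0],"twist": [0,0,0]},
])

```text
time: 28.1
position: [0.4972, -0.0781, 0.2564]
tool_rot: [0.5, 0.866, -0.0, -0.002]
ft_force: [1.2, -0.0, 0.0]
grip_width: 0.0703
grip_force: 0.0
```

move_arm([
  {"hand": 7,"travel": [-2.86,-2.39,0],"twist": [0,0,0]},
  {"hand": 7,"travel": [-2.86,-2.39,0],"twist": [0,0,0]},
  {"hand": 7,"travel": [-2.86,-2.39,0],"twist": [0,0,0]},
  {"hand": 7,"travel": [-2.86,-2.39,0],"twist": [0,0,0]},
  {"hand": 7,"travel": [-2.86,-2.39,0],"twist": [0,0,0]},
])

```text
time: 28.52
position: [0.4653, -0.2613, 0.2563]
tool_rot: [0.5, 0.866, 0.0, -0.002]
ft_force: [0.4, -0.9, -0.1]
grip_width: 0.0699
grip_force: 0.0
```

move_arm([
  {"hand": 7,"travel": [-2.86,-2.39,0],"twist": [0,0,0]},
  {"hand": 7,"travel": [-2.86,-2.39,0],"twist": [0,0,0]},
  {"hand": 7,"travel": [-2.86,-2.39,0],"twist": [0,0,0]},
  {"hand": 7,"travel": [0,0,0],"twist": [0,0,0]},
  {"hand": 7,"travel": [0,0,0],"twist": [0,0,0]},
])

```text
time: 28.93
position: [0.4463, -0.3717, 0.256]
tool_rot: [0.502, 0.865, 0.001, -0.002]
ft_force: [0.7, 0.7, -0.9]
grip_width: 0.07
grip_force: 0.0
```

```bash
python3 go.py 120 .4485,-.371,.255 .4485,-.371,.107
python3 - <<'E'
from h import *
t=save('top','pics/top4.png');w=save('wrist','pics/w7.png')
cv2.imwrite('pics/c9.png',np.hstack([cv2.resize(cv2.imread('pics/top4.png')[125:255,150:280],(390,390),interpolation=2),cv2.resize(w['frame'][0:390,110:520,::-1],(410,390))]))
E
```

```text
t 28.93 pos [ 0.4463 -0.3717  0.256 ] q [-0.8868  0.4474  1.5211  0.0002  1.1771 -1.4061] w 0.07 f 0.0 ft [ 0.6628  0.6629 -0.8887]
twist [-0.03 -0.23 -0.25] rows 0.03527890946889191
.4485,-.371,.255 [-0.04  0.22  0.1 ] n 1 per [-0.04  0.22  0.1 ]
.4485,-.371,.107 [ 0.  -0.  14.8] n 4 per [ 0.  -0.   3.7]
```

View pics/c9.png

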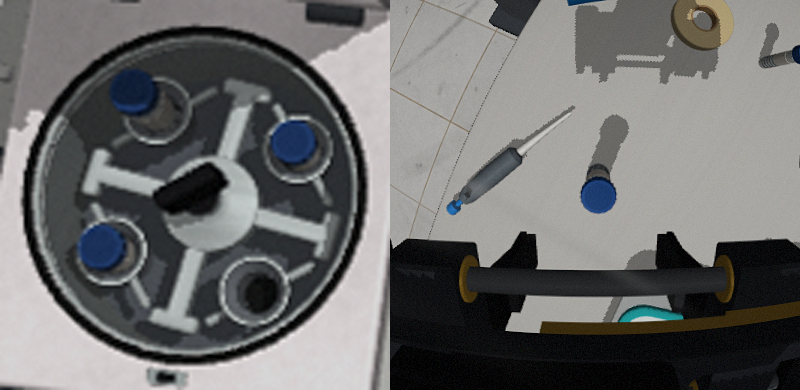

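Three tubes are seated and only b, at (255,291), is empty. Tall D is straight ahead under the jaws at (598,195).

move_arm([
  {"hand": 7,"travel": [0,0.17,3.7],"twist": [0,0,0]},
  {"hand": 7,"travel": [0,0,3.7],"twist": [0,0,0]},
  {"hand": 7,"travel": [0,0,3.7],"twist": [0,0,0]},
  {"hand": 7,"travel": [0,0,3.7],"twist": [0,0,0]},
  {"hand": 7,"travel": [0,0,0.2],"twist": [0,0,0]},
])

```text
time: 29.45
position: [0.446, -0.3635, 0.1014]
tool_rot: [0.499, 0.866, 0.003, -0.007]
ft_force: [-0.8, 0.8, -0.5]
grip_width: 0.0699
grip_force: 0.0
```

move_arm([
  {"hand": 2.5,"travel": [0,0,0],"twist": [0,0,0]},
  {"hand": 2.5,"travel": [0,0,0],"twist": [0,0,0]},
  {"hand": 2.5,"travel": [0,0,0],"twist": [0,0,0]},
  {"hand": 2.5,"travel": [0,0,0],"twist": [0,0,0]},
  {"hand": 2.5,"travel": [0,0,0],"twist": [0,0,0]},
])

```text
time: 29.87
position: [0.4502, -0.3707, 0.1103]
tool_rot: [0.5, 0.866, -0.001, 0.002]
ft_force: [0.3, 0.6, -0.0]
grip_width: 0.0448
grip_force: 0.0
```

move_arm([
  {"hand": 2.5,"travel": [0,0,0],"twist": [0,0,0]},
  {"hand": 2.5,"travel": [0,0,0],"twist": [0,0,0]},
  {"hand": 2.5,"travel": [0,0,0],"twist": [0,0,0]},
  {"hand": 2.5,"travel": [0,0,0],"twist": [0,0,0]},
  {"hand": 2.5,"travel": [0,0,0],"twist": [0,0,0]},
])

```text
time: 30.28
position: [0.4497, -0.3707, 0.1093]
tool_rot: [0.5, 0.866, -0.001, 0.001]
ft_force: [0.7, -0.1, 6.6]
grip_width: 0.034
grip_force: 30.0
```

```bash
python3 go.py 120 .4485,-.371,.31 .532,.173,.31 .532,.173,.165
```

```text
t 30.28 pos [ 0.4497 -0.3707  0.1093] q [-0.8809  0.6425  1.6489 -0.0002  0.8477 -1.4036] w 0.034 f 30.001109222648665 ft [ 0.7281 -0.072   6.5511]
twist [ 0.02  0.14 -0.05] rows 0.020061553128127664
.4485,-.371,.31 [  0.03  -0.12 -20.07] n 5 per [ 0.01 -0.02 -4.01]
.532,.173,.31 [42.94 34.43  0.  ] n 11 per [3.9  3.13 0.  ]
.532,.173,.165 [ 0.  -0.  14.5] n 4 per [ 0.   -0.    3.62]
```

move_arm([
  {"hand": 2.5,"travel": [0,0,-1.5],"twist": [0,0,0]},
  {"hand": 2.5,"travel": [0,0,-3],"twist": [0,0,0]},
  {"hand": 2.5,"travel": [0,0,-3.7],"twist": [0,0,0]},
  {"hand": 2.5,"travel": [0,0,-3.7],"twist": [0,0,0]},
  {"hand": 2.5,"travel": [0,0,-3.7],"twist": [0,0,0]},
])

```text
time: 30.7
position: [0.4487, -0.3693, 0.2651]
tool_rot: [0.5, 0.866, 0.0, -0.001]
ft_force: [0.5, 0.0, -0.8]
grip_width: 0.0334
grip_force: 30.0
```

move_arm([
  {"hand": 2.5,"travel": [0,0,-3.6],"twist": [0,0,0]},
  {"hand": 2.5,"travel": [1.4,1.12,0],"twist": [0,0,0]},
  {"hand": 2.5,"travel": [2.8,2.24,0],"twist": [0,0,0]},
  {"hand": 2.5,"travel": [2.8,2.24,0],"twist": [0,0,0]},
  {"hand": 2.5,"travel": [2.8,2.24,0],"twist": [0,0,0]},
])

```text
time: 31.12
position: [0.4676, -0.2441, 0.2995]
tool_rot: [0.501, 0.865, 0.0, -0.0]
ft_force: [1.0, 0.1, 0.1]
grip_width: 0.0342
grip_force: 30.0
```

move_arm([
  {"hand": 2.5,"travel": [2.8,2.24,0],"twist": [0,0,0]},
  {"hand": 2.5,"travel": [2.8,2.24,0],"twist": [0,0,0]},
  {"hand": 2.5,"travel": [2.8,2.24,0],"twist": [0,0,0]},
  {"hand": 2.5,"travel": [2.8,2.24,0],"twist": [0,0,0]},
  {"hand": 2.5,"travel": [2.8,2.24,0],"twist": [0,0,0]},
])

```text
time: 31.53
position: [0.4946, -0.0664, 0.2994]
tool_rot: [0.5, 0.866, -0.0, -0.001]
ft_force: [-0.0, -0.3, -1.2]
grip_width: 0.0337
grip_force: 30.0
```

move_arm([
  {"hand": 2.5,"travel": [2.8,2.24,0],"twist": [0,0,0]},
  {"hand": 2.5,"travel": [2.8,2.24,0],"twist": [0,0,0]},
  {"hand": 2.5,"travel": [2.8,2.24,0],"twist": [0,0,0]},
  {"hand": 2.5,"travel": [2.8,2.24,0],"twist": [0,0,0]},
  {"hand": 2.5,"travel": [2.8,2.24,0],"twist": [0,0,0]},
])

```text
time: 31.95
position: [0.5216, 0.1107, 0.2994]
tool_rot: [0.5, 0.866, -0.0, -0.001]
ft_force: [1.0, -0.4, -0.6]
grip_width: 0.0336
grip_force: 30.0
```

move_arm([
  {"hand": 2.5,"travel": [2,1.5,0],"twist": [0,0,0]},
  {"hand": 2.5,"travel": [1,0.8,0],"twist": [0,0,0]},
  {"hand": 2.5,"travel": [0,0,0],"twist": [0,0,0]},
  {"hand": 2.5,"travel": [0,0,0],"twist": [0,0,0]},
  {"hand": 2.5,"travel": [0,0,0],"twist": [0,0,0]},
])

```text
time: 32.37
position: [0.5271, 0.1449, 0.2997]
tool_rot: [0.501, 0.866, -0.001, -0.0]
ft_force: [0.6, -0.5, -0.3]
grip_width: 0.0338
grip_force: 30.0
```

```bash
python3 go.py 120 .532,.173,.305 .532,.173,.17
```

```text
t 32.37 pos [0.5271 0.1449 0.2997] q [ 0.0642  0.3511  1.5507 -0.001   1.2409 -0.4574] w 0.0338 f 29.999854692723602 ft [ 0.6329 -0.4786 -0.3001]
twist [-0.08  0.02 -0.09] rows 0.012936498154795622
.532,.173,.305 [ 2.19  1.83 -0.53] n 1 per [ 2.19  1.83 -0.53]
.532,.173,.17 [ 0.  -0.  13.5] n 4 per [ 0.   -0.    3.37]
```

move_arm([
  {"hand": 2.5,"travel": [1.2,1,0],"twist": [0,0,0]},
  {"hand": 2.5,"travel": [0.98,0.87,0],"twist": [0,0,0]},
  {"hand": 2.5,"travel": [0,0,1.5],"twist": [0,0,0]},
  {"hand": 2.5,"travel": [0,0,2.5],"twist": [0,0,0]},
  {"hand": 2.5,"travel": [0,0,2],"twist": [0,0,0]},
])

```text
time: 32.78
position: [0.5331, 0.1737, 0.2395]
tool_rot: [0.501, 0.866, 0.0, 0.001]
ft_force: [-0.1, 0.3, -1.8]
grip_width: 0.0341
grip_force: 30.0
```

move_arm([
  {"hand": 2.5,"travel": [0,0,0],"twist": [0,0,0]},
  {"hand": 2.5,"travel": [0,0,0],"twist": [0,0,0]},
  {"hand": 2.5,"travel": [0,0,0],"twist": [0,0,0]},
])

```text
time: 33.03
position: [0.5337, 0.174, 0.241]
tool_rot: [0.501, 0.866, 0.0, 0.001]
ft_force: [0.9, 0.6, -0.3]
grip_width: 0.034
grip_force: 30.0
```

```bash
python3 go.py 120 .5325,.1733,.1613
```

```text
t 33.03 pos [0.5337 0.174  0.241 ] q [ 0.1162  0.4357  1.5906 -0.0001  1.1136 -0.4058] w 0.034 f 29.999903657007962 ft [ 0.8816  0.5828 -0.2653]
twist [ 0.09  0.04 -0.09] rows 0.012716816203742482
.5325,.1733,.1613 [-0.   -0.14  7.97] n 2 per [-0.   -0.07  3.99]
```

move_arm([
  {"hand": 2.5,"travel": [0,-0.08,2],"twist": [0,0,0]},
  {"hand": 2.5,"travel": [0,0,2],"twist": [0,0,0]},
  {"hand": 2.5,"travel": [0,0,1.7],"twist": [0,0,0]},
  {"hand": 2.5,"travel": [0,0,1],"twist": [0,0,0]},
  {"hand": 2.5,"travel": [0,0,0],"twist": [0,0,0]},
])

```text
time: 33.45
position: [0.5316, 0.1737, 0.1723]
tool_rot: [0.5, 0.866, -0.001, -0.001]
ft_force: [0.0, 0.1, -0.6]
grip_width: 0.0339
grip_force: 30.0
```

move_arm([
  {"hand": 2.5,"travel": [0,0,0.2],"twist": [0,0,0]},
  {"hand": 2.5,"travel": [0,0,0.2],"twist": [0,0,0]},
  {"hand": 2.5,"travel": [0,0,0],"twist": [0,0,0]},
  {"hand": 2.5,"travel": [0,0,0],"twist": [0,0,0]},
])

```text
time: 33.78
position: [0.5326, 0.1741, 0.1699]
tool_rot: [0.5, 0.866, 0.001, 0.001]
ft_force: [0.3, 0.5, -0.5]
grip_width: 0.0336
grip_force: 30.0
```

move_arm([
  {"hand": 2.5,"travel": [0,0,0.3],"twist": [0,0,0]},
  {"hand": 2.5,"travel": [0,0,0.3],"twist": [0,0,0]},
  {"hand": 2.5,"travel": [0,0,0.3],"twist": [0,0,0]},
  {"hand": 2.5,"travel": [0,0,0],"twist": [0,0,0]},
  {"hand": 2.5,"travel": [0,0,0],"twist": [0,0,0]},
])

```text
time: 34.2
position: [0.5325, 0.174, 0.1612]
tool_rot: [0.5, 0.866, 0.0, 0.001]
ft_force: [-0.9, 0.7, 6.9]
grip_width: 0.0341
grip_force: 30.0
```

Contact came at the expected height. I'll release, rise, back away toward −y and look.

move_arm([
  {"hand": 5,"travel": [0,0,0],"twist": [0,0,0]},
  {"hand": 5,"travel": [0,0,0],"twist": [0,0,0]},
  {"hand": 5,"travel": [0,0,0],"twist": [0,0,0]},
  {"hand": 5,"travel": [0,0,-1],"twist": [0,0,0]},
  {"hand": 5,"travel": [0,0,-3],"twist": [0,0,0]},
])

```text
time: 34.62
position: [0.5289, 0.1735, 0.1968]
tool_rot: [0.5, 0.866, -0.003, -0.004]
ft_force: [0.3, 0.0, 0.5]
grip_width: 0.0492
grip_force: 0.0
```

move_arm([
  {"hand": 5,"travel": [0,0,-3],"twist": [0,0,0]},
  {"hand": 5,"travel": [0,0,-3],"twist": [0,0,0]},
  {"hand": 5,"travel": [-3,-2,0],"twist": [0,0,0]},
  {"hand": 5,"travel": [-3,-2,0],"twist": [0,0,0]},
  {"hand": 5,"travel": [-3,-2,0],"twist": [0,0,0]},
])

```text
time: 35.03
position: [0.5251, 0.0655, 0.2615]
tool_rot: [0.499, 0.866, 0.0, 0.001]
ft_force: [0.9, 0.8, -0.2]
grip_width: 0.0498
grip_force: 0.0
```

move_arm([
  {"hand": 5,"travel": [-3,-2,0],"twist": [0,0,0]},
  {"hand": 5,"travel": [-3,-2,0],"twist": [0,0,0]},
  {"hand": 5,"travel": [-3,-2,0],"twist": [0,0,0]},
  {"hand": 5,"travel": [-3,-2,0],"twist": [0,0,0]},
  {"hand": 5,"travel": [-3,-2,0],"twist": [0,0,0]},
])

```text
time: 35.45
position: [0.5129, -0.1155, 0.2607]
tool_rot: [0.5, 0.866, 0.0, 0.0]
ft_force: [1.3, -0.1, 0.6]
grip_width: 0.0502
grip_force: 0.0
```

move_arm([
  {"hand": 5,"travel": [-3,-2,0],"twist": [0,0,0]},
  {"hand": 5,"travel": [-3,-2,0],"twist": [0,0,0]},
  {"hand": 5,"travel": [-3,-2,0],"twist": [0,0,0]},
  {"hand": 5,"travel": [0,0,0],"twist": [0,0,0]},
  {"hand": 5,"travel": [0,0,0],"twist": [0,0,0]},
])

```text
time: 35.87
position: [0.506, -0.2237, 0.2603]
tool_rot: [0.502, 0.865, 0.0, 0.0]
ft_force: [-0.4, 0.6, 0.1]
grip_width: 0.0502
grip_force: 0.0
```

Run:
```python
from h import *
t=save('top','pics/top5.png'); im=cv2.imread('pics/top5.png')
print(robot.get_obs()['position'],robot.get_obs()['ft_force'])
cv2.imwrite('pics/c10.png',np.hstack([cv2.resize(im[125:255,150:280],(390,390),interpolation=2),cv2.resize(im[140:270,280:410],(390,390),interpolation=2)]))
for p in([.5325,.174,.168],[.5635,.290,.130]): print((proj(t,p)-[150,125])*3)
print((proj(t,[.5678,-.1131,.105])-[280,140])*3+[390,0])
```

```text
[ 0.5058 -0.2221  0.2601] [ 0.4034 -0.2098  0.2031]
[234.4223 277.758 ]
[ 96.7027 243.9154]
[611.9767 196.8084]
```

View pics/c10.png

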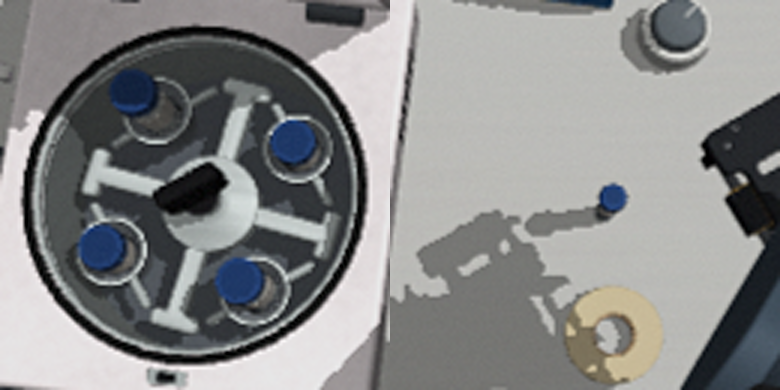

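All four tubes are seated, with the tall caps at (133,92) and (238,282) opposite each other and the short ones at (292,143) and (101,247). The slim tube still stands at (612,198), so I'm handing in.

```bash
python3 -c "
from rig import robot
print(robot.hand_in())"
```

```text
the job is handed in; nothing more can be done
None
```

I handed the job in with all four tubes lowered into their buckets, the tall pair in b and d and the short pair in a and c; the slim tube has not moved. The last picture confirms this, but the hand-in returned no verdict.

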